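# Fetch the movement case out of the watchmaker's dust lock

## Task

First press on the steel inner door of the dust lock with your fingertips, from the clean bay's side, until you feel it firm against its stop; only when it is shut, slide the outer hatch on top fully open. Then lift out the red case, stand it upright on the cork mat, let go and take it again the thin way across, and set it down gently in the wooden rack, fully down and centred between the two uprights. Keep it upright, leave the inner door shut and the hatch open, and do not disturb the pliers, the yellow box or the jar.

Things in the scene. Friction and masses are not known exactly. Their poses are not given: they have to be found in the camera images.
- dustlock: Fixed stainless dust lock, origin on the bench under its chamber's centre. Chamber 192 (x) x 122 (y) mm outside, walls 6 mm thick, 125 mm high, floor at 6 mm. The hatch is its roof, the inner door closes a 20 mm deep steel doorway on its +y side. Hatch rails at y = -62 and +62 mm, 133 mm high, run on to x = 271 mm.
- cheeks (a point): On the chamber floor midway between two clear fixed cheeks, 8 mm towards -x from the chamber's centre; axes as the dust lock's. The cheeks are 106 mm high above the floor, 56 mm long (x), inner faces at y = -21 and +21 mm. The red case stands between them, so it can be gripped there only across its long side (x).
- bay (a point): Centre of the clean bay's floor, 4 mm above the bench, at y = 190 mm of the dust lock, axes the same. The bay is an open white tray on the inner door's side, y from -125 to +125 mm and x from -135 to +135 mm of this point, with glass rims 39 mm high round the other three sides.
- innerdoor (a joint): Inner door: steel, 136 mm wide, 112 high, 10 thick, lower edge 8 mm above the bench, upright hinge at x = -68, y = 87 mm of the dust lock. 0 = shut on a rigid stop; grows (rad) as its free +x end swings into the bay (+y). Starts anywhere from shut to 0.3 ajar; light friction (1 N at the free end), stays where left; pressed shut towards -y on its bay face.
- door_push (a point): Middle of the yellow press patch (45 x 70 mm) on the inner door's bay face, 105 mm from the hinge, 68 mm above the bench. Its +y axis points out of the door into the bay.
- hatch (a joint): Outer hatch: clear sliding roof 190 mm long (x), 112 wide, 6 thick, top face 132 mm above the bench. 0 = shut, 0.165 m = fully open, slid along the dust lock's +x (away from the robot); friction about 2 N, stays where left. Fully open, the chamber is uncovered from its near wall to x = 70 mm.
- hatch_grip (a point): On the blue upright grip of the hatch: 14 mm thick (x), 70 long (y), 40 high, its top 14 mm above this point, its foot on the hatch. This point is 158 mm above the bench, at x = -60 mm of the dust lock when shut; it moves with the hatch, axes as the dust lock's.
- case: Red upright case with metal bands and a brass top: 52 mm (its x) by 34 mm (its y) by 105 mm high, 0.17 to 0.35 kg; origin at the centre of its underside, z up. It starts on the chamber floor, its x along the dust lock's x.
- mat: Fixed cork mat 120 mm (x) by 110 mm (y), 4 mm thick; origin at the centre of its underside on the bench.
- rack: Fixed dark wooden rack, origin under its centre on the bench. Base 96 mm (x) by 60 mm (y), 8 mm thick, with two uprights 44 mm wide (y) and 12 mm thick, tops 118 mm above the bench, inner faces at x = -31 and +31 mm. The case stands between them with its x along the rack's x, either way round, so it can be held there only across y.
- rack_floor (a point): Centre of the rack's blue floor, top of its base, 8 mm above the bench; axes as the rack's.
- pliers: Bystander: orange-handled pliers 150 mm long lying on the bench, origin underneath near the pivot.
- partsbox: Bystander: open yellow box 100 x 70 x 35 mm, origin at the centre of its underside.
- jar: Bystander: amber jar 44 mm across and 45 mm high, standing in the clean bay, origin at the centre of its underside.
There are look-alikes about, which are no part of the job. Several things look just like the mat: the one meant starts farthest from the robot's base. Of the things that look like the rack, take the one that is farthest to the robot's right at the start.

How it is judged:
On the way, in this order (a step that is already met when the one before it is completed fails the run):
1. the inner door is shut (under 0.03 rad) and the fingers press on it with over 2 N (value of joint innerdoor below 0.03 rad and contact force between the fingers and innerdoor above 2 N).
2. the outer hatch is slid open by 150 mm or more (value of joint hatch above 0.15 m), for 0.1 s.
3. the case stands upright on the mat, let go (horizontal distance between case and mat below 0.055 m and height (world z) of case below 0.01 m and contact force between case and mat above 0.3 N and angle between case's own z axis and vertical below 0.1 rad and contact force between the fingers and case below 0.05 N and linear speed of case below 0.03 m/s), for 0.1 s.
At the end, for the whole second after the job is handed in: The red case stands upright and at rest on the rack's floor between the uprights (origin within 14 mm sideways and 4 mm in height of the floor's centre, tilt under 0.08 rad, long side within 0.3 rad of the rack's x), the inner door is shut (under 0.04 rad) and the hatch is open by more than 140 mm (horizontal distance between case and rack_floor below 0.014 m and z of case in the frame of rack_floor between -0.004 and 0.004 m and angle between case's own z axis and vertical below 0.08 rad and angle between the x axis of case and the x axis of rack, either way round below 0.3 rad and linear speed of case below 0.02 m/s and value of joint innerdoor below 0.04 rad and value of joint hatch above 0.14 m); the robot touches nothing.
It fails at once if the hatch is opened (over 15 mm) while the inner door is not shut (over 0.04 rad) (value of joint hatch above 0.015 m and value of joint innerdoor above 0.04 rad).
It fails at once if the case is tipped by more than 0.4 rad (angle between case's own z axis and vertical above 0.4 rad).
It fails at once if the case drops or is driven down into the rack (faster than 0.35 m/s there) (horizontal distance between case and rack_floor below 0.04 m and z of case in the frame of rack_floor below 0.1 m and linear speed of case above 0.35 m/s).
It fails at once if the pliers, the yellow box or the jar is pushed more than 30 mm (distance of any of pliers, partsbox, jar from where it was at the start of the episode above 0.03 m).
It also fails if it takes over 72 s, if anything falls off the work surface, if the arm or the gripper's body presses on something with over 40 N, if the wrist force passes 120 N, or if a joint passes its speed limit or range.

## Robot

A 6-joint arm with a two-finger parallel gripper is mounted at the origin on the work surface. World frame = base frame: x ahead of the robot, y to its left, z up, the work surface at z = 0. Lengths are in m, angles in rad, forces in N, time in s.
With the tool pointing down it reaches from about 0.425 to 0.925 m from the base axis. Payload 12.5 kg.
Tool frame: the origin (TCP) lies midway between the tips of the shut fingers; the grasp point (between the pads) lies 19 mm behind it; x points along the fingers, y is the direction in which the jaws open and shut, and the axes are right-handed (so a half turn about x gives the same grasp; the last joint's range is limited). The gripper opens to 85 mm and grips with 20 to 120 N. Pads are 22 mm wide; open, the fingers measure 114 mm over their backs; the gripper's body (76 mm by 85 mm) begins 54 mm behind the grasp point. The pads swing forward as they close: fully open they stand 13 mm farther back than shut.
Start: joints at [-1.265, 0.491, 1.559, -0, 1.092, -0.106], TCP at [0.25, -0.573, 0.231] pointing down, gripper open.
Joint ranges: [-3.1, 3.1], [-0.84, 2.19], [0.05, 2.79], [-1.13, 4.28], [0.06, 2.93], [-2.69, 2.69]. Speed limits (rad/s): [2.22, 2.22, 2.79, 3.14, 3.14, 3.14].

## Interface

Orientations are given as a unit quaternion [x, y, z, w].
In Python, from station import arm gives the robot as it stands.
- The arm moves only by the tool arm_command, never from a script. Its argument "moves" is a list of rows, each an object of numbers: "dx", "dy", "dz": the shift along the tool's x, y, z in m; "ax", "ay", "az": the turn, a rotation vector about the tool's x, y, z in rad. A call has 1 to 10 rows; each row shifts and turns the pose as measured when the row begins, along the tool's axes as they then stand; what a row does not reach is not made up. A row lasts 1/8 s, in which the tool goes at most 62.5 mm and 10.7 degrees, less where a joint would pass 70% of its speed; a pose out of reach is approached as far as the arm can. A call with a gripper value outside its range is refused whole. "claw" is the opening in per cent of the stroke, from 0 (shut) to 100 (fully open), set as the call begins (left out, the last holds). The fingers move at their own pace and stop on an object; the grip force is fixed at half the most. Time passes only in rows, so rows that do not move let the fingers close. It gives the time, the measured TCP pose, the force and the opening at its end, in the units of the state.
- arm.read_state(): the state, without advancing time (a new reading comes with each control period).
- arm.get_image(name): name is "side" or "top" or "wrist"; returns a dict with "color" (400x640x3 uint8, red, green, blue), "depth" (400x640 float32, m along the optical axis (not along the pixel's ray), 0 where there is no reading), "fx", "fy", "cx", "cy" (pixels), "pose" (4x4, takes a point from camera to world coordinates); the wrist camera has in their place "tool_from_camera" (4x4, takes a point from camera to tool coordinates, whose origin is the TCP and whose axes are the tool frame's). Camera axes: x right, y up, looking along -z (the intrinsics and any distortion apply to the point x, -y, -z); pixel columns grow to the right and rows downward; lengths in m; the calibration is good to about 2 mm. A picture is of the moment at which its call begins: read the wrist's pose just before it.
- arm.close_job(): hands the job in, once; it reports no verdict.
The state is a dict: "clock": time; "joints": joint angles; "qvel": joint speeds; "effort": joint torques, N m; "tcp_pos": TCP position; "tcp_rot": TCP orientation; "contact_force": force on the tool from outside, world axes, zero at the start; "wrist_torque": the same for the moment, N m; "width": finger opening in m.
Only numpy, scipy, OpenCV 4.12 (cv2) and the standard library are available. Lean on these libraries where they do the work, as an engineer would, in place of code of your own. Each camera call takes 0.05 s, during which the arm holds its last target.

## Working session

There is one attempt and no reset: what is moved stays moved. The work goes in short steps, Python scripts to look and compute and a tool call to move; the robot and the scene stay as the last step left them, time stands still between calls to the robot, and variables do not carry over. Pictures are saved under pics/ and viewed, and the job is handed in when it is done.

Besides the shell and the picture viewer there is one more tool, called after ">>>" by a JSON object that holds its "method" and its "body". arm_command: Moves the arm, as the interface text tells. Its arguments: {"type":"object","properties":{"moves":{"type":"array"},"claw":{"type":"number"}},"required":["moves"]}

```bash
ls; mkdir -p pics
python3 - <<'E'
from station import arm
import cv2,numpy as np
print(arm.read_state())
for n in ["side","top","wrist"]:
    im=arm.get_image(n); cv2.imwrite(f"pics/{n}0.png",im["color"][:,:,::-1])
    np.savez(f"{n}0.npz",**im)
    print(n,{k:(v if np.size(v)<20 else v.shape) for k,v in im.items()})
E
```

```text
pics
{'clock': 0.0, 'joints': array([-1.26457420e+00,  4.91577283e-01,  1.55947486e+00,  2.34704780e-06,
        1.09169549e+00, -1.05621534e-01]), 'qvel': array([-6.12148068e-04,  9.42715894e-04, -9.63858810e-05,  3.55207987e-04,
        1.52078954e-03, -1.28015418e-03]), 'effort': array([-1.79057817e-03, -6.18459535e+01, -2.61593717e+01, -1.65093561e-04,
        4.11841276e-03,  7.20141600e-06]), 'tcp_pos': array([ 0.25012464, -0.57251007,  0.23070798]), 'tcp_rot': array([-0.69212748, -0.14498781,  0.69220779, -0.14417507]), 'contact_force': array([ 0.05264144, -0.41995242,  0.54630252]), 'wrist_torque': array([-0.01869743,  0.02410715,  0.00049691]), 'width': 0.08523769839688604}
side {'color': (400, 640, 3), 'depth': (400, 640), 'fx': 392.1284831386921, 'fy': 392.1284831386921, 'cx': 315.3494337140944, 'cy': 195.55437939162394, 'pose': array([[-0.95227349,  0.21027357, -0.22126958,  0.25222992],
       [-0.30511888, -0.63478545,  0.70989429,  0.7086812 ],
       [ 0.0088133 ,  0.74352704,  0.66864779,  0.78894234],
       [ 0.        ,  0.        ,  0.        ,  1.        ]])}
to
[... 219 characters left out ...]
     [-0.99963918, -0.02616977,  0.00605431,  0.03211323],
       [ 0.0030039 ,  0.11506607,  0.9933533 ,  1.28395939],
       [ 0.        ,  0.        ,  0.        ,  1.        ]])}
wrist {'color': (400, 640, 3), 'depth': (400, 640), 'fx': 296.98872454619874, 'fy': 296.98872454619874, 'cx': 320.85919272023693, 'cy': 197.26911336928768, 'tool_from_camera': array([[ 2.50295535e-04,  3.13077357e-01, -9.49727596e-01,
        -1.42476917e-01],
       [ 9.99999911e-01, -4.00951710e-04,  1.31370945e-04,
        -5.41750091e-04],
       [-3.39665635e-04, -9.49727544e-01, -3.13077429e-01,
        -8.00359276e-02],
       [ 0.00000000e+00,  0.00000000e+00,  0.00000000e+00,
         1.00000000e+00]])}
```

View pics/top0.png

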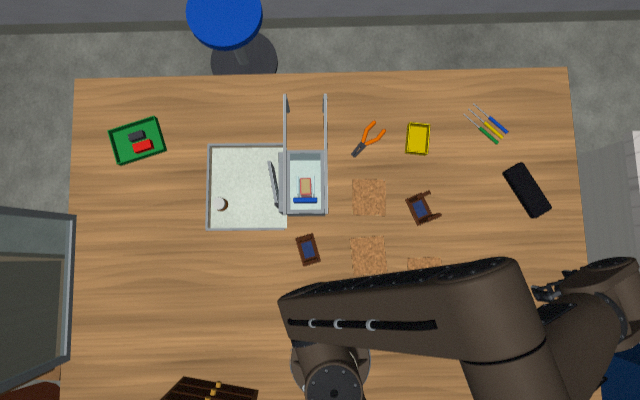

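View pics/side0.png

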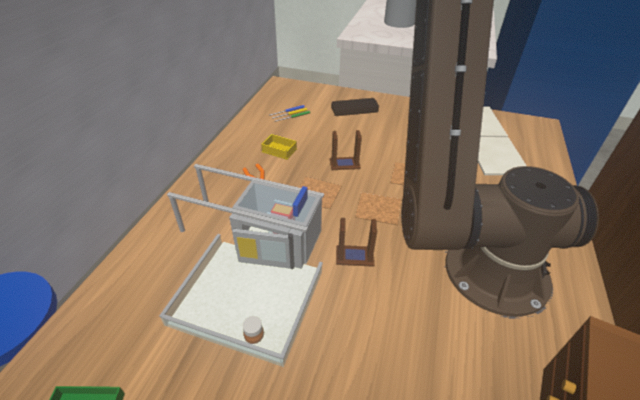

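View pics/wrist0.png

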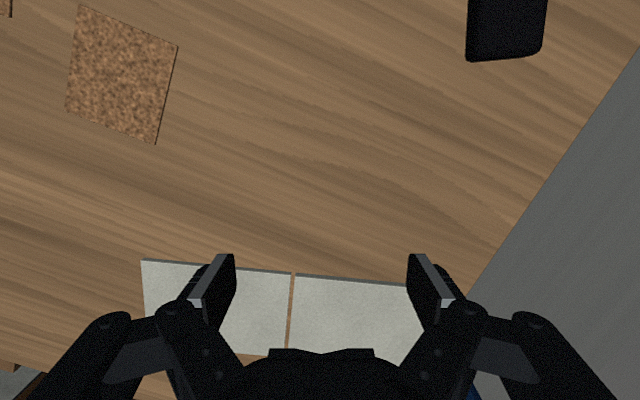

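The top view shows the dust lock at about (306,183), with its door ajar at (274,187) and the bay to its left. I see two rack-like things, at (308,249) and (423,208), and three mat-like things, at (369,197), (369,254) and (425,262), the last partly under the arm. Next I'll enlarge the crops and measure.

```bash
cat > h.py <<'E'
import numpy as np,cv2
from scipy.spatial.transform import Rotation as R
def load(n): return dict(np.load(n+'.npz'))
def ray(im,u,v,pose=None):
    T=im['pose'] if pose is None else pose
    d=np.array([(u-im['cx'])/im['fx'],-(v-im['cy'])/im['fy'],-1.])
    return T[:3,3],T[:3,:3]@d
def onz(im,u,v,z,pose=None):
    o,d=ray(im,u,v,pose); return o+d*(z-o[2])/d[2]
def proj(im,p,pose=None):
    T=im['pose'] if pose is None else pose
    q=T[:3,:3].T@(np.asarray(p)-T[:3,3]); return np.array([im['cx']-im['fx']*q[0]/q[2],im['cy']+im['fy']*q[1]/q[2]])
def cloud(im,pose=None):
    T=im['pose'] if pose is None else pose
    h,w=im['depth'].shape; u,v=np.meshgrid(np.arange(w),np.arange(h)); z=im['depth']
    P=np.stack([(u-im['cx'])/im['fx']*z,-(v-im['cy'])/im['fy']*z,-z],-1)
    P=P@T[:3,:3].T+T[:3,3]; P[z==0]=np.nan; return P
def wpose(im,s):
    T=np.eye(4);T[:3,:3]=R.from_quat(s['tcp_rot']).as_matrix();T[:3,3]=s['tcp_pos']
    return T@im['tool_from_camera']
E
python3 - <<'E'
from h import *
im=load('top0'); c=im['color'][:,:,::-1]
cv2.imwrite('pics/tc1.png',cv2.resize(c[85:240,200:340],None,fx=4.5,fy=3.8*4.5/3.8,interpolation=cv2.INTER_CUBIC)[:600*2][:698])
cv2.imwrite('pics/tc1.png',cv2.resize(c[90:240,200:400],None,fx=4,fy=4,interpolation=cv2.INTER_CUBIC))
cv2.imwrite('pics/tc2.png',cv2.resize(c[110:290,290:490],None,fx=3.3,fy=3.3,interpolation=cv2.INTER_CUBIC))
s=load('side0')['color'][:,:,::-1]
cv2.imwrite('pics/sc1.png',cv2.resize(s[150:360,150:420],None,fx=2.8,fy=2.8,interpolation=cv2.INTER_CUBIC))
for n,u,v in [('mat1',369,197),('mat2',369,254),('mat3',425,262),('rackA',308,249),('rackB',423,208),('pl',368,140),('box',418,139)]:
    p=onz(im,u,v,.004); print(n,p.round(3),np.hypot(*p[:2]).round(3))
E
```

```text
mat1 [ 0.512 -0.146  0.004] 0.532
mat2 [ 0.326 -0.138  0.004] 0.354
mat3 [ 0.295 -0.318  0.004] 0.434
rackA [0.347 0.06  0.004] 0.352
rackB [ 0.471 -0.322  0.004] 0.571
pl [ 0.705 -0.15   0.004] 0.721
box [ 0.704 -0.319  0.004] 0.773
```

View pics/tc1.png

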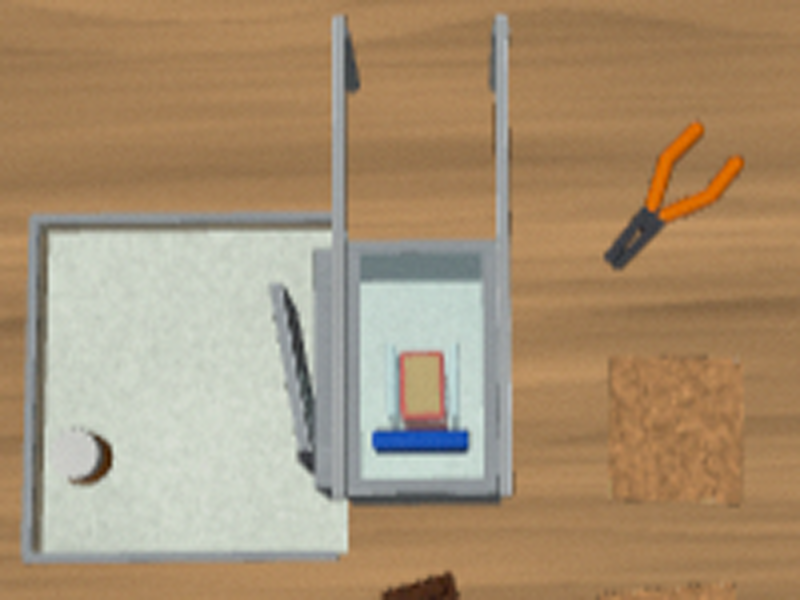

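View pics/tc2.png

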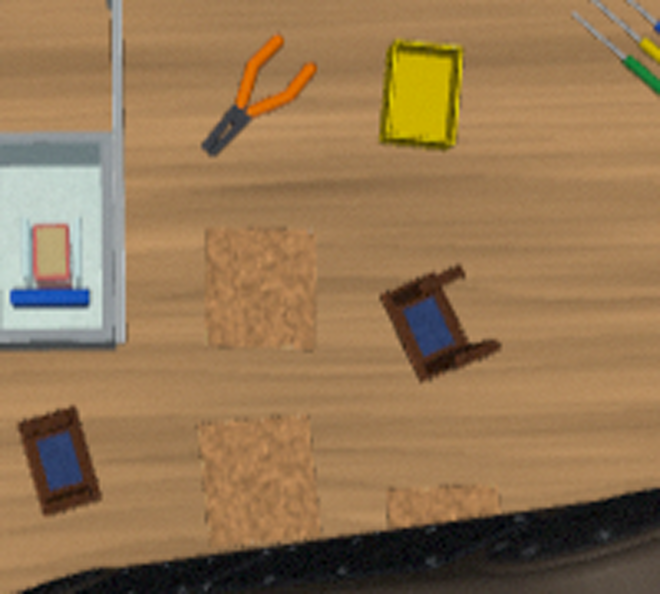

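View pics/sc1.png

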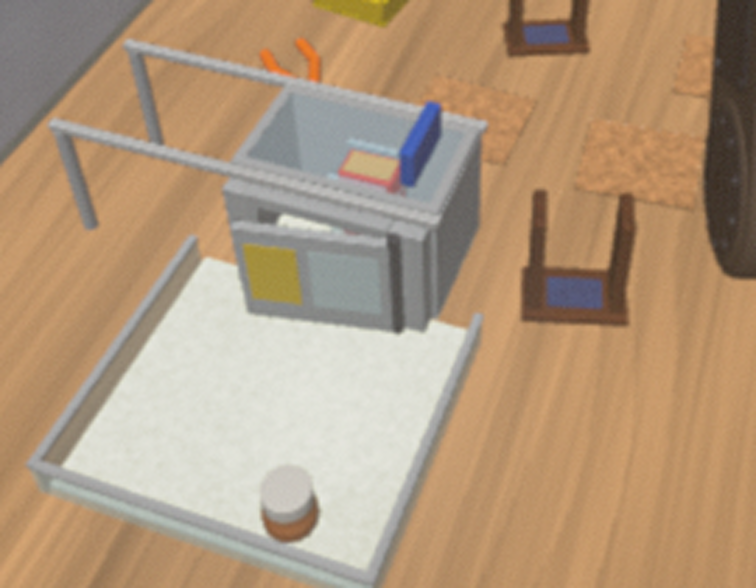

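Run:
```python
from h import *
im=load('top0')
def tc(x,y,z,o=(200,90),k=4): return onz(im,(x+.5)/k-.5+o[0],(y+.5)/k-.5+o[1],z)
for n,a in dict(Lfar=(339,15,.133),Rfar=(502,15,.133),Lnear=(337.5,497,.133),Rnear=(506,497,.133),grip=(420.5,437,.172),caseTop=(424,384,.111),
   doorFree=(278,285,.12),doorHinge=(306,467,.12),bayNL=(30,560,.043),bayFL=(38,217,.043), chFarR=(497,243,.125), chNearL=(345,492,.125)).items():
    print(n,tc(*a).round(4))
# grip by colour + depth
P=cloud(im); hsv=cv2.cvtColor(im['color'],cv2.COLOR_RGB2HSV)
m=cv2.inRange(hsv,(105,150,60),(130,255,255))>0
v,u=np.nonzero(m[180:220,280:340]); print('grip px',u.min()+280,u.max()+280,v.min()+180,v.max()+180)
q=P[180:220,280:340][m[180:220,280:340]]; print(q[:,2].max(), np.median(q,0))
s=arm_rot=R.from_quat([-0.69212748, -0.14498781,  0.69220779, -0.14417507]).as_matrix(); print(s.round(3))
w=load('wrist0'); T=np.eye(4);T[:3,:3]=s;T[:3,3]=[0.25012464, -0.57251007,  0.23070798];T=T@w['tool_from_camera']
for a in [(125,75),(5,5)]: print(onz(w,*a,.004,T))
rk=cv2.inRange(hsv,(105,60,30),(130,200,160))
rk[:, :400]=0; rk[:,440:]=0; rk[:180]=0;rk[230:]=0
v,u=np.nonzero(rk); print('rack blue',len(u),cv2.minAreaRect(np.c_[u,v].astype(np.float32)),onz(im,u.mean(),v.mean(),.008))
```

```text
Lfar [0.8237 0.1181 0.133 ]
Rfar [ 0.8205 -0.0067  0.133 ]
Lnear [0.4541 0.1254 0.133 ]
Rnear [0.4508 0.0011 0.133 ]
grip [0.4927 0.0621 0.172 ]
caseTop [0.5399 0.0602 0.111 ]
doorFree [0.6173 0.1689 0.12  ]
doorHinge [0.4782 0.1497 0.12  ]
bayNL [0.4173 0.377  0.043 ]
bayFL [0.6951 0.3721 0.043 ]
chFarR [0.6443 0.002  0.125 ]
chNearL [0.4583 0.1205 0.125 ]
grip px 293 316 198 202
0.1767359091247207 [0.48981208 0.06293486 0.17124359]
[[-0.     0.4   -0.916]
 [ 0.001 -0.916 -0.4  ]
 [-1.    -0.001 -0.   ]]
[ 0.25708634 -0.32194156  0.004     ]
[ 0.27515622 -0.18825784  0.004     ]
rack blue 153 ((419.3904113769531, 208.4589080810547), (15.227948188781738, 9.931270599365234), 65.55604553222656) [ 0.46924731 -0.30901707  0.008     ]
```

```bash
cat > plan.py <<'E'
import sys,json
from h import *
from station import arm
# usage: plan.py x y z yawdeg(of tool y) n ; prints rows from the current state
def plan(ts):
    s=arm.read_state(); p=np.array(s['tcp_pos']); M=R.from_quat(s['tcp_rot']).as_matrix()
    rows=[]
    for (x,y,z,yaw,n) in ts:
        n=int(n);yw=np.deg2rad(yaw)
        Y=np.array([np.cos(yw),np.sin(yw),0]);X=np.array([0,0,-1.]);G=np.stack([X,Y,np.cross(X,Y)],1)
        d=(np.array([x,y,z])-p)/n; rv=R.from_matrix(M.T@G).as_rotvec()/n
        for i in range(n):
            t=M.T@d; rows.append(dict(zip(['dx','dy','dz'],t.round(4)))|dict(zip(['ax','ay','az'],rv.round(3))))
            M=M@R.from_rotvec(rv).as_matrix(); p=p+d
        M=G
    return rows
if __name__=='__main__':
    a=list(map(float,sys.argv[1:])); ts=[a[i:i+5] for i in range(0,len(a),5)]
    for r in plan(ts): print(json.dumps({k:float(v) for k,v in r.items() if abs(v)>(3e-4 if k[0]=='d' else 2e-3)}))
E
python3 plan.py .52 -.25 .30 -35 10
```

```text
{"dx": -0.0069, "dy": -0.0188, "dz": -0.0376, "ax": -0.055}
{"dx": -0.0069, "dy": -0.0167, "dz": -0.0386, "ax": -0.055}
{"dx": -0.0069, "dy": -0.0145, "dz": -0.0395, "ax": -0.055}
{"dx": -0.0069, "dy": -0.0123, "dz": -0.0402, "ax": -0.055}
{"dx": -0.0069, "dy": -0.0101, "dz": -0.0408, "ax": -0.055}
{"dx": -0.0069, "dy": -0.0079, "dz": -0.0413, "ax": -0.055}
{"dx": -0.0069, "dy": -0.0056, "dz": -0.0417, "ax": -0.055}
{"dx": -0.0069, "dy": -0.0033, "dz": -0.0419, "ax": -0.055}
{"dx": -0.0069, "dy": -0.001, "dz": -0.042, "ax": -0.055}
{"dx": -0.0069, "dy": 0.0013, "dz": -0.042, "ax": -0.055}
```

>>> {"method": "arm_command", "body": {"moves": [{"dx": -0.007, "dy": -0.019, "dz": -0.038, "ax": -0.055}, {"dx": -0.007, "dy": -0.017, "dz": -0.039, "ax": -0.055}, {"dx": -0.007, "dy": -0.0145, "dz": -0.0395, "ax": -0.055}, {"dx": -0.007, "dy": -0.012, "dz": -0.04, "ax": -0.055}, {"dx": -0.007, "dy": -0.01, "dz": -0.041, "ax": -0.055}, {"dx": -0.007, "dy": -0.008, "dz": -0.041, "ax": -0.055}, {"dx": -0.007, "dy": -0.0055, "dz": -0.042, "ax": -0.055}, {"dx": -0.007, "dy": -0.003, "dz": -0.042, "ax": -0.055}, {"dx": -0.007, "dy": -0.001, "dz": -0.042, "ax": -0.055}, {"dx": -0.007, "dy": 0.001, "dz": -0.042, "ax": -0.055}], "claw": 0}}

```text
invalid input at $.moves[0]: expected keys dx, dy, dz, ax, ay, az
```

```bash
python3 plan.py .588 .24 .28 -1.15 11
```

```text
{"dx": -0.0044, "dy": -0.0554, "dz": -0.0577, "ax": -0.104}
{"dx": -0.0044, "dy": -0.0491, "dz": -0.0631, "ax": -0.104}
{"dx": -0.0044, "dy": -0.0424, "dz": -0.0679, "ax": -0.104}
{"dx": -0.0044, "dy": -0.0351, "dz": -0.0719, "ax": -0.104}
{"dx": -0.0044, "dy": -0.0275, "dz": -0.0751, "ax": -0.104}
{"dx": -0.0044, "dy": -0.0196, "dz": -0.0776, "ax": -0.104}
{"dx": -0.0044, "dy": -0.0115, "dz": -0.0792, "ax": -0.104}
{"dx": -0.0045, "dy": -0.0032, "dz": -0.0799, "ax": -0.104}
{"dx": -0.0045, "dy": 0.0051, "dz": -0.0798, "ax": -0.104}
{"dx": -0.0045, "dy": 0.0133, "dz": -0.0789, "ax": -0.104}
{"dx": -0.0045, "dy": 0.0214, "dz": -0.0771, "ax": -0.104}
```

All six keys are required in every row.

>>> {"method": "arm_command", "body": {"moves": [{"dx": -0.007, "dy": -0.019, "dz": -0.038, "ax": -0.055, "ay": 0, "az": 0}, {"dx": -0.007, "dy": -0.017, "dz": -0.039, "ax": -0.055, "ay": 0, "az": 0}, {"dx": -0.007, "dy": -0.0145, "dz": -0.0395, "ax": -0.055, "ay": 0, "az": 0}, {"dx": -0.007, "dy": -0.012, "dz": -0.04, "ax": -0.055, "ay": 0, "az": 0}, {"dx": -0.007, "dy": -0.01, "dz": -0.041, "ax": -0.055, "ay": 0, "az": 0}, {"dx": -0.007, "dy": -0.008, "dz": -0.041, "ax": -0.055, "ay": 0, "az": 0}, {"dx": -0.007, "dy": -0.0055, "dz": -0.042, "ax": -0.055, "ay": 0, "az": 0}, {"dx": -0.007, "dy": -0.003, "dz": -0.042, "ax": -0.055, "ay": 0, "az": 0}, {"dx": -0.007, "dy": -0.001, "dz": -0.042, "ax": -0.055, "ay": 0, "az": 0}, {"dx": -0.007, "dy": 0.001, "dz": -0.042, "ax": -0.055, "ay": 0, "az": 0}], "claw": 0}}

```text
clock: 1.4
tcp_pos: [0.5242, -0.239, 0.3008]
tcp_rot: [-0.625, -0.333, 0.625, -0.329]
contact_force: [-0.2, -0.2, -0.5]
width: 0.0
```

```bash
sed -i 's/if abs(v)>(3e-4 if k\[0\]==.d. else 2e-3)//' plan.py; python3 plan.py .588 .24 .28 -1.15 10
```

```text
{"dx": 0.0023, "dy": -0.0216, "dz": -0.0432, "ax": -0.058, "ay": -0.0, "az": 0.0}
{"dx": 0.0023, "dy": -0.0191, "dz": -0.0444, "ax": -0.058, "ay": -0.0, "az": 0.0}
{"dx": 0.0022, "dy": -0.0165, "dz": -0.0454, "ax": -0.058, "ay": -0.0, "az": 0.0}
{"dx": 0.0022, "dy": -0.0139, "dz": -0.0463, "ax": -0.058, "ay": -0.0, "az": 0.0}
{"dx": 0.0022, "dy": -0.0112, "dz": -0.047, "ax": -0.058, "ay": -0.0, "az": 0.0}
{"dx": 0.0022, "dy": -0.0084, "dz": -0.0476, "ax": -0.058, "ay": -0.0, "az": 0.0}
{"dx": 0.0022, "dy": -0.0057, "dz": -0.048, "ax": -0.058, "ay": -0.0, "az": 0.0}
{"dx": 0.0021, "dy": -0.0029, "dz": -0.0482, "ax": -0.058, "ay": -0.0, "az": 0.0}
{"dx": 0.0021, "dy": -0.0001, "dz": -0.0483, "ax": -0.058, "ay": -0.0, "az": 0.0}
{"dx": 0.0021, "dy": 0.0026, "dz": -0.0482, "ax": -0.058, "ay": -0.0, "az": 0.0}
```

>>> {"method": "arm_command", "body": {"moves": [{"dx": 0.002, "dy": -0.0215, "dz": -0.043, "ax": -0.058, "ay": 0, "az": 0}, {"dx": 0.002, "dy": -0.019, "dz": -0.0445, "ax": -0.058, "ay": 0, "az": 0}, {"dx": 0.002, "dy": -0.0165, "dz": -0.0455, "ax": -0.058, "ay": 0, "az": 0}, {"dx": 0.002, "dy": -0.014, "dz": -0.0465, "ax": -0.058, "ay": 0, "az": 0}, {"dx": 0.002, "dy": -0.011, "dz": -0.047, "ax": -0.058, "ay": 0, "az": 0}, {"dx": 0.002, "dy": -0.0085, "dz": -0.0475, "ax": -0.058, "ay": 0, "az": 0}, {"dx": 0.002, "dy": -0.0055, "dz": -0.048, "ax": -0.058, "ay": 0, "az": 0}, {"dx": 0.002, "dy": -0.003, "dz": -0.048, "ax": -0.058, "ay": 0, "az": 0}, {"dx": 0.002, "dy": 0, "dz": -0.048, "ax": -0.058, "ay": 0, "az": 0}, {"dx": 0.002, "dy": 0.0025, "dz": -0.048, "ax": -0.058, "ay": 0, "az": 0}]}}

```text
clock: 2.65
tcp_pos: [0.5843, 0.2553, 0.2809]
tcp_rot: [0.499, 0.503, -0.499, 0.498]
contact_force: [1.1, -0.7, 0.1]
width: 0.0002
```

```bash
cat > snap.py <<'E'
import sys
from h import *
from station import arm
import pickle
tag=sys.argv[1]
for n in sys.argv[2:]:
    s=arm.read_state(); im=arm.get_image(n)
    if n=='wrist': im['pose']=wpose(im,s)
    np.savez(f'{n}{tag}.npz',**im); cv2.imwrite(f'pics/{n}{tag}.png',im['color'][:,:,::-1])
    print(n,s['clock'],s['tcp_pos'].round(4))
E
python3 snap.py 1 top wrist; python3 plan.py .588 .215 .25 -1.15 2 .588 .215 .085 -1.15 5
```

```text
top 2.65 [0.5843 0.2553 0.2809]
wrist 2.7 [0.5841 0.2602 0.2802]
{"dx": 0.015, "dy": 0.002, "dz": 0.0214, "ax": 0.013, "ay": -0.002, "az": 0.003}
{"dx": 0.015, "dy": 0.0022, "dz": 0.0214, "ax": 0.013, "ay": -0.002, "az": 0.003}
{"dx": 0.033, "dy": -0.0, "dz": -0.0, "ax": 0.0, "ay": 0.0, "az": 0.0}
{"dx": 0.033, "dy": -0.0, "dz": -0.0, "ax": 0.0, "ay": 0.0, "az": 0.0}
{"dx": 0.033, "dy": -0.0, "dz": -0.0, "ax": 0.0, "ay": 0.0, "az": 0.0}
{"dx": 0.033, "dy": -0.0, "dz": -0.0, "ax": 0.0, "ay": 0.0, "az": 0.0}
{"dx": 0.033, "dy": -0.0, "dz": -0.0, "ax": 0.0, "ay": 0.0, "az": 0.0}
```

View pics/top1.png

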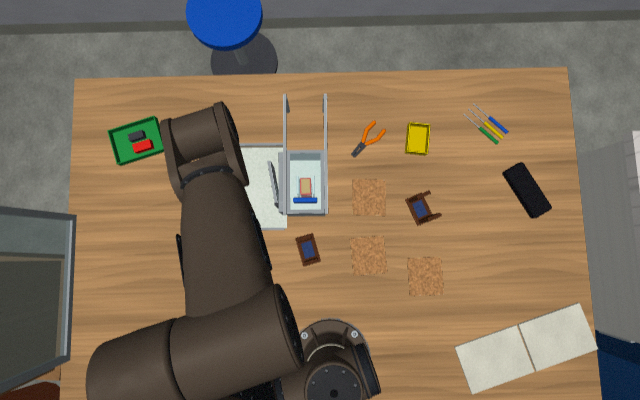

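View pics/wrist1.png

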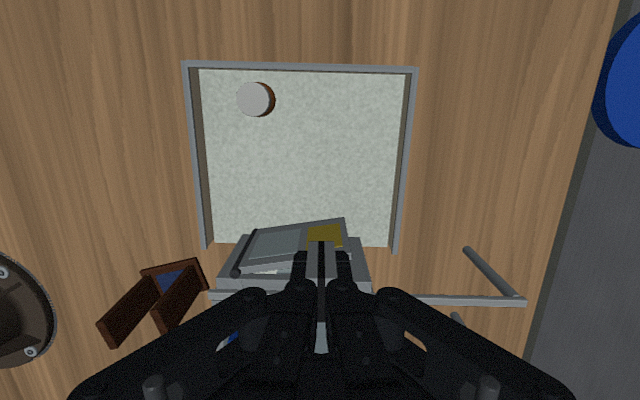

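The arm is out of the way now, so every candidate is visible.
- **Mats:** (369,197), (369,254) and (425,276). (369,197) is farthest from the base, at 0.53 m against 0.35 and 0.43 m.
- **Racks:** (308,249) and (423,208). (423,208) is the one farther to the right, at y≈-0.31. The earlier crop tc2 already showed it enlarged.

The wrist picture shows the ajar door with its yellow patch at (325,235), and the jar well away at (256,98).

>>> {"method": "arm_command", "body": {"moves": [{"dx": 0.015, "dy": 0.002, "dz": 0.0215, "ax": 0.013, "ay": -0.002, "az": 0.003}, {"dx": 0.015, "dy": 0.002, "dz": 0.0215, "ax": 0.013, "ay": -0.002, "az": 0.003}, {"dx": 0.033, "dy": 0, "dz": 0, "ax": 0, "ay": 0, "az": 0}, {"dx": 0.033, "dy": 0, "dz": 0, "ax": 0, "ay": 0, "az": 0}, {"dx": 0.033, "dy": 0, "dz": 0, "ax": 0, "ay": 0, "az": 0}, {"dx": 0.033, "dy": 0, "dz": 0, "ax": 0, "ay": 0, "az": 0}, {"dx": 0.033, "dy": 0, "dz": 0, "ax": 0, "ay": 0, "az": 0}]}}

```text
clock: 3.62
tcp_pos: [0.5884, 0.2118, 0.0808]
tcp_rot: [0.507, 0.494, -0.504, 0.495]
contact_force: [-0.3, 0.0, 0.2]
width: 0.0001
```

```bash
python3 snap.py 2 wrist side; python3 plan.py .588 .185 .085 -1.15 4
```

```text
wrist 3.625 [0.5884 0.2118 0.0808]
side 3.675 [0.5865 0.2112 0.0765]
{"dx": -0.0016, "dy": 0.0004, "dz": 0.0066, "ax": -0.001, "ay": 0.0, "az": 0.0}
{"dx": -0.0016, "dy": 0.0004, "dz": 0.0066, "ax": -0.001, "ay": 0.0, "az": 0.0}
{"dx": -0.0016, "dy": 0.0004, "dz": 0.0066, "ax": -0.001, "ay": 0.0, "az": 0.0}
{"dx": -0.0016, "dy": 0.0004, "dz": 0.0066, "ax": -0.001, "ay": 0.0, "az": 0.0}
```

View pics/wrist2.png

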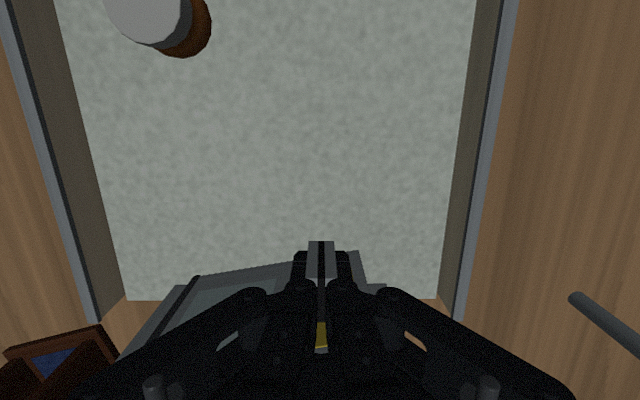

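View pics/side2.png

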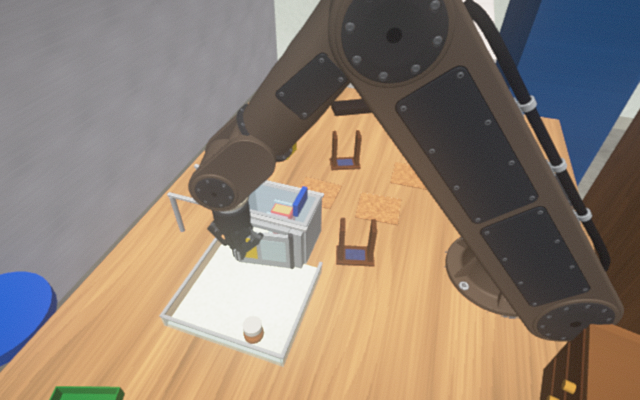

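The fingertips are in the bay in front of the yellow patch, seen at (322,340) in the wrist view. I'll press towards -y.

>>> {"method": "arm_command", "body": {"moves": [{"dx": -0.0015, "dy": 0.0005, "dz": 0.006, "ax": 0, "ay": 0, "az": 0}, {"dx": -0.0015, "dy": 0.0005, "dz": 0.006, "ax": 0, "ay": 0, "az": 0}, {"dx": -0.001, "dy": 0, "dz": 0.006, "ax": 0, "ay": 0, "az": 0}, {"dx": -0.001, "dy": 0, "dz": 0.006, "ax": 0, "ay": 0, "az": 0}, {"dx": 0, "dy": 0, "dz": 0.005, "ax": 0, "ay": 0, "az": 0}, {"dx": 0, "dy": 0, "dz": 0.005, "ax": 0, "ay": 0, "az": 0}]}}

```text
clock: 4.47
tcp_pos: [0.589, 0.175, 0.0889]
tcp_rot: [0.507, 0.493, -0.504, 0.495]
contact_force: [1.0, 0.8, -0.8]
width: 0.0003
```

>>> {"method": "arm_command", "body": {"moves": [{"dx": 0, "dy": 0, "dz": 0.004, "ax": 0, "ay": 0, "az": 0}, {"dx": 0, "dy": 0, "dz": 0.004, "ax": 0, "ay": 0, "az": 0}, {"dx": 0, "dy": 0, "dz": 0.003, "ax": 0, "ay": 0, "az": 0}]}}

```text
clock: 4.85
tcp_pos: [0.5889, 0.1639, 0.0889]
tcp_rot: [0.508, 0.493, -0.504, 0.495]
contact_force: [-0.3, 23.4, -2.0]
width: -0.0002
```

>>> {"method": "arm_command", "body": {"moves": [{"dx": 0, "dy": 0, "dz": 0.001, "ax": 0, "ay": 0, "az": 0}, {"dx": 0, "dy": 0, "dz": 0.001, "ax": 0, "ay": 0, "az": 0}]}}

```text
clock: 5.1
tcp_pos: [0.5889, 0.1642, 0.0889]
tcp_rot: [0.509, 0.494, -0.503, 0.494]
contact_force: [1.2, 9.5, 0.1]
width: -0.0003
```

Run:
```python
from station import arm
s=arm.read_state();print(s['tcp_pos'],s['contact_force'])
```

```text
[0.58892898 0.16420421 0.08893548] [1.18710977 9.46230073 0.06078882]
```

The door is firm at TCP y=0.164, which matches the predicted shut position, with a reaction of 9 to 23 N. Next I back off and move round behind the hatch grip.

```bash
python3 plan.py .588 .215 .089 -1.15 2 .57 .215 .24 -1.15 4 .50 .12 .25 -1.15 3
```

```text
{"dx": 0.0001, "dy": -0.0011, "dz": -0.0254, "ax": -0.002, "ay": -0.003, "az": -0.003}
{"dx": 0.0, "dy": -0.001, "dz": -0.0254, "ax": -0.002, "ay": -0.003, "az": -0.003}
{"dx": -0.0378, "dy": -0.0045, "dz": 0.0001, "ax": 0.0, "ay": 0.0, "az": 0.0}
{"dx": -0.0378, "dy": -0.0045, "dz": 0.0001, "ax": 0.0, "ay": 0.0, "az": 0.0}
{"dx": -0.0378, "dy": -0.0045, "dz": 0.0001, "ax": 0.0, "ay": 0.0, "az": 0.0}
{"dx": -0.0378, "dy": -0.0045, "dz": 0.0001, "ax": 0.0, "ay": 0.0, "az": 0.0}
{"dx": -0.0033, "dy": -0.0227, "dz": 0.0321, "ax": 0.0, "ay": 0.0, "az": 0.0}
{"dx": -0.0033, "dy": -0.0227, "dz": 0.0321, "ax": 0.0, "ay": 0.0, "az": 0.0}
{"dx": -0.0033, "dy": -0.0227, "dz": 0.0321, "ax": 0.0, "ay": 0.0, "az": 0.0}
```

>>> {"method": "arm_command", "body": {"moves": [{"dx": 0, "dy": -0.001, "dz": -0.0255, "ax": -0.002, "ay": -0.003, "az": -0.003}, {"dx": 0, "dy": -0.001, "dz": -0.0255, "ax": -0.002, "ay": -0.003, "az": -0.003}, {"dx": -0.038, "dy": -0.0045, "dz": 0, "ax": 0, "ay": 0, "az": 0}, {"dx": -0.038, "dy": -0.0045, "dz": 0, "ax": 0, "ay": 0, "az": 0}, {"dx": -0.038, "dy": -0.0045, "dz": 0, "ax": 0, "ay": 0, "az": 0}, {"dx": -0.038, "dy": -0.0045, "dz": 0, "ax": 0, "ay": 0, "az": 0}, {"dx": -0.003, "dy": -0.023, "dz": 0.032, "ax": 0, "ay": 0, "az": 0}, {"dx": -0.003, "dy": -0.023, "dz": 0.032, "ax": 0, "ay": 0, "az": 0}, {"dx": -0.003, "dy": -0.023, "dz": 0.032, "ax": 0, "ay": 0, "az": 0}]}}

```text
clock: 6.22
tcp_pos: [0.4964, 0.1209, 0.2537]
tcp_rot: [-0.502, -0.497, 0.506, -0.495]
contact_force: [0.4, 0.1, -1.1]
width: -0.0001
```

```bash
python3 snap.py 3 wrist top; python3 plan.py .437 .062 .25 -1.15 3 .437 .062 .153 -1.15 3
```

```text
wrist 6.225 [0.4964 0.1209 0.2537]
top 6.275 [0.4938 0.1185 0.254 ]
{"dx": 0.0015, "dy": -0.0191, "dz": 0.0196, "ax": 0.001, "ay": 0.001, "az": 0.002}
{"dx": 0.0015, "dy": -0.0191, "dz": 0.0196, "ax": 0.001, "ay": 0.001, "az": 0.002}
{"dx": 0.0014, "dy": -0.0191, "dz": 0.0196, "ax": 0.001, "ay": 0.001, "az": 0.002}
{"dx": 0.0323, "dy": -0.0, "dz": 0.0, "ax": 0.0, "ay": 0.0, "az": 0.0}
{"dx": 0.0323, "dy": -0.0, "dz": 0.0, "ax": 0.0, "ay": 0.0, "az": 0.0}
{"dx": 0.0323, "dy": -0.0, "dz": 0.0, "ax": 0.0, "ay": 0.0, "az": 0.0}
```

View pics/wrist3.png

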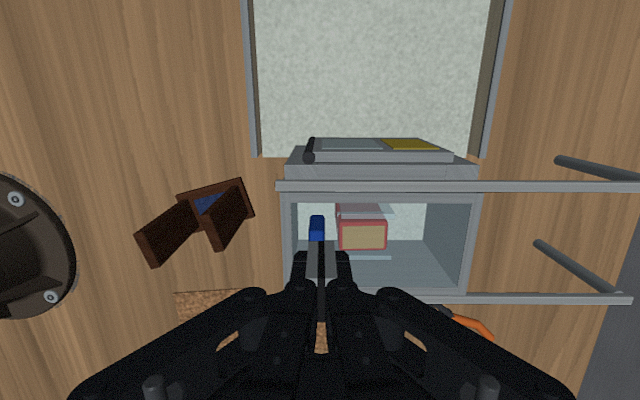

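The door now lies parallel to the doorway, so it is shut. The grip shows at (317,228) and the case's brass top at (363,235).

Run:
```python
from h import *
im=load('wrist3')
for n,u,v,z in [('railL near',277,186,.133),('railL far-ish',600,187,.133),('case',363.5,235,.111),('c1',342,222,.111),('c2',386,248,.111),('grip top far edge',317,216,.172),('mat pt',175,293,.004),('door hinge top L',308,138,.12),('door R',450,155,.12)]:
    print(n,onz(im,u,v,z)[:2].round(4))
hsv=cv2.cvtColor(im['color'],cv2.COLOR_RGB2HSV)
m=cv2.inRange(hsv,(105,150,60),(130,255,255)); m[:205]=0;m[260:]=0
v,u=np.nonzero(m);print(u.min(),u.max(),v.min(),v.max())
t=v<v.min()+8
print('grip x at far end',onz(im,u[t].min(),v.min()+4,.172)[:2],onz(im,u[t].max(),v.min()+4,.172)[:2])
```

```text
railL near [0.4548 0.1261]
railL far-ish [0.751  0.1211]
case [0.5391 0.0648]
c1 [0.5164 0.0799]
c2 [0.5636 0.0492]
grip top far edge [0.4921 0.1116]
mat pt [ 0.2632 -0.0828]
door hinge top L [0.484  0.1678]
door R [0.6159 0.1502]
197 323 206 240
grip x at far end [0.39525685 0.11805208] [0.4025483  0.11795722]
```

>>> {"method": "arm_command", "body": {"moves": [{"dx": 0.0015, "dy": -0.019, "dz": 0.0195, "ax": 0.001, "ay": 0.001, "az": 0.002}, {"dx": 0.0015, "dy": -0.019, "dz": 0.0195, "ax": 0.001, "ay": 0.001, "az": 0.002}, {"dx": 0.0015, "dy": -0.019, "dz": 0.0195, "ax": 0.001, "ay": 0.001, "az": 0.002}, {"dx": 0, "dy": 0, "dz": 0, "ax": 0, "ay": 0, "az": 0}]}}

```text
clock: 6.82
tcp_pos: [0.4366, 0.0613, 0.2497]
tcp_rot: [0.505, 0.494, -0.505, 0.495]
contact_force: [0.3, 0.1, -0.0]
width: -0.0002
```

>>> {"method": "arm_command", "body": {"moves": [{"dx": 0.032, "dy": 0, "dz": 0, "ax": 0, "ay": 0, "az": 0}, {"dx": 0.032, "dy": 0, "dz": 0, "ax": 0, "ay": 0, "az": 0}, {"dx": 0.031, "dy": 0, "dz": 0, "ax": 0, "ay": 0, "az": 0}, {"dx": 0, "dy": 0, "dz": 0, "ax": 0, "ay": 0, "az": 0}, {"dx": 0, "dy": 0.01, "dz": 0, "ax": 0, "ay": 0, "az": 0}, {"dx": 0, "dy": 0.01, "dz": 0, "ax": 0, "ay": 0, "az": 0}, {"dx": 0, "dy": 0.01, "dz": 0, "ax": 0, "ay": 0, "az": 0}]}}

```text
clock: 7.7
tcp_pos: [0.4742, 0.0631, 0.1556]
tcp_rot: [0.507, 0.493, -0.503, 0.497]
contact_force: [-3.1, -0.2, -2.9]
width: 0.0003
```

```bash
python3 snap.py 4 wrist side
```

```text
wrist 7.7 [0.4742 0.0631 0.1556]
side 7.75 [0.4754 0.063  0.1556]
```

View pics/wrist4.png

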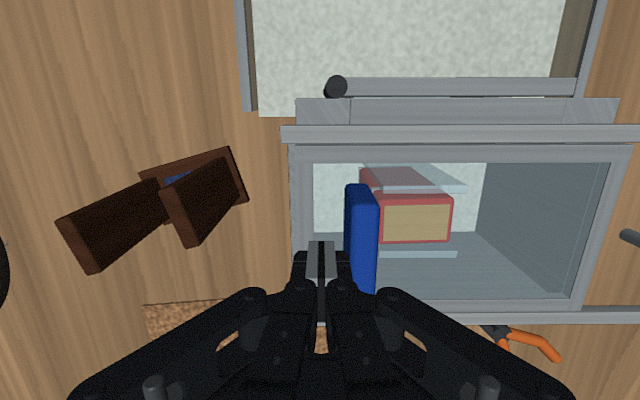

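The fingers touch the blue grip at (361,235), and the door at (450,87) is still shut. I'll slide the hatch open.

>>> {"method": "arm_command", "body": {"moves": [{"dx": 0, "dy": 0.015, "dz": 0, "ax": 0, "ay": 0, "az": 0}, {"dx": 0, "dy": 0.018, "dz": 0, "ax": 0, "ay": 0, "az": 0}, {"dx": 0, "dy": 0.018, "dz": 0, "ax": 0, "ay": 0, "az": 0}, {"dx": 0, "dy": 0.018, "dz": 0, "ax": 0, "ay": 0, "az": 0}, {"dx": 0, "dy": 0.018, "dz": 0, "ax": 0, "ay": 0, "az": 0}, {"dx": 0, "dy": 0.018, "dz": 0, "ax": 0, "ay": 0, "az": 0}, {"dx": 0, "dy": 0.018, "dz": 0, "ax": 0, "ay": 0, "az": 0}]}}

```text
clock: 8.68
tcp_pos: [0.6004, 0.0607, 0.1557]
tcp_rot: [0.506, 0.495, -0.505, 0.495]
contact_force: [-3.3, 0.7, 1.2]
width: 0.0
```

>>> {"method": "arm_command", "body": {"moves": [{"dx": 0, "dy": 0.012, "dz": 0, "ax": 0, "ay": 0, "az": 0}, {"dx": 0, "dy": 0.01, "dz": 0, "ax": 0, "ay": 0, "az": 0}, {"dx": 0, "dy": 0.006, "dz": 0, "ax": 0, "ay": 0, "az": 0}, {"dx": 0, "dy": 0.004, "dz": 0, "ax": 0, "ay": 0, "az": 0}]}}

```text
clock: 9.18
tcp_pos: [0.6344, 0.0601, 0.1557]
tcp_rot: [0.506, 0.495, -0.505, 0.495]
contact_force: [-2.3, 1.0, 1.7]
width: 0.0001
```

>>> {"method": "arm_command", "body": {"moves": [{"dx": 0, "dy": 0.004, "dz": 0, "ax": 0, "ay": 0, "az": 0}, {"dx": 0, "dy": 0.003, "dz": 0, "ax": 0, "ay": 0, "az": 0}]}}

```text
clock: 9.43
tcp_pos: [0.6357, 0.0601, 0.1556]
tcp_rot: [-0.502, -0.499, 0.509, -0.491]
contact_force: [-22.9, 0.4, 13.7]
width: -0.0002
```

It reached the stop, with the reaction rising to 23 N. Next I back off, rise, open the gripper and look at the case.

>>> {"method": "arm_command", "body": {"moves": [{"dx": 0, "dy": -0.015, "dz": 0, "ax": 0, "ay": 0, "az": 0}, {"dx": 0, "dy": -0.02, "dz": 0, "ax": 0, "ay": 0, "az": 0}, {"dx": -0.03, "dy": -0.03, "dz": 0, "ax": 0, "ay": 0, "az": 0}, {"dx": -0.045, "dy": -0.02, "dz": -0.01, "ax": 0, "ay": 0, "az": 0}, {"dx": -0.03, "dy": -0.005, "dz": -0.02, "ax": 0, "ay": 0, "az": 0}, {"dx": 0, "dy": 0, "dz": -0.02, "ax": 0, "ay": 0, "az": 0}, {"dx": 0, "dy": 0, "dz": 0, "ax": 0, "ay": 0, "az": 0}]}}

```text
clock: 10.3
tcp_pos: [0.5462, 0.1127, 0.2651]
tcp_rot: [-0.503, -0.497, 0.508, -0.492]
contact_force: [0.1, -0.6, -0.3]
width: -0.0
```

```bash
python3 snap.py 5 wrist top
```

```text
wrist 10.3 [0.5462 0.1127 0.2651]
top 10.35 [0.5463 0.1121 0.265 ]
```

View pics/wrist5.png

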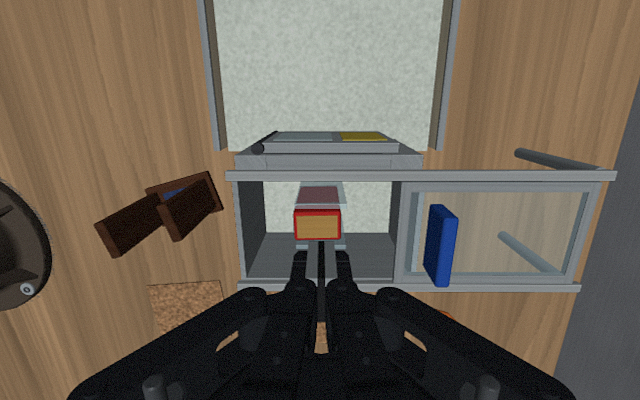

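Run:
```python
from station import arm
s=arm.read_state();print(s['tcp_pos'],s['tcp_rot'],s['contact_force'])
```

```text
[0.54631223 0.11167432 0.26470155] [-0.50259297 -0.49733414  0.50840831 -0.49150793] [-0.60436938 -0.0267696   0.35298253]
```

The hatch is open, with the grip now at (440,245). The door is shut and the case's red and brass top is at (317,225). I'll measure that.

Run:
```python
from h import *
im=load('wrist5')
c=im['color'][:,:,::-1]; cv2.imwrite('pics/wc5.png',cv2.resize(c[170:270,220:420],None,fx=4,fy=4,interpolation=cv2.INTER_CUBIC))
hsv=cv2.cvtColor(im['color'],cv2.COLOR_RGB2HSV)
m=cv2.inRange(hsv,(10,70,90),(30,255,255)); m[:200]=0;m[245:]=0;m[:,:285]=0;m[:,350:]=0
n,l,st,ce=cv2.connectedComponentsWithStats(m); i=1+np.argmax(st[1:,4]); print(st[i],ce[i])
print('brass c',onz(im,*ce[i],.111))
x,y,w,h=st[i][:4]
for u,v in [(x,y),(x+w,y),(x,y+h),(x+w,y+h)]: print(onz(im,u-.5,v-.5,.111)[:2].round(4))
for n,u,v,z in [('railL near',225,176,.133),('railL far',615,175,.133),('railR near',239,286,.133),('railR far',580,288,.133)]: print(n,onz(im,u,v,z)[:2].round(4))
```

```text
[296 215  42  23 905] [317.05856354 226.3359116 ]
brass c [0.5388368  0.06270411 0.111     ]
[0.5161 0.0769]
[0.5611 0.0761]
[0.5148 0.0497]
[0.561 0.049]
railL near [0.453 0.126]
railL far [0.8206 0.1204]
railR near [0.4533 0.0035]
railR far [ 0.8189 -0.0037]
```

View pics/wc5.png

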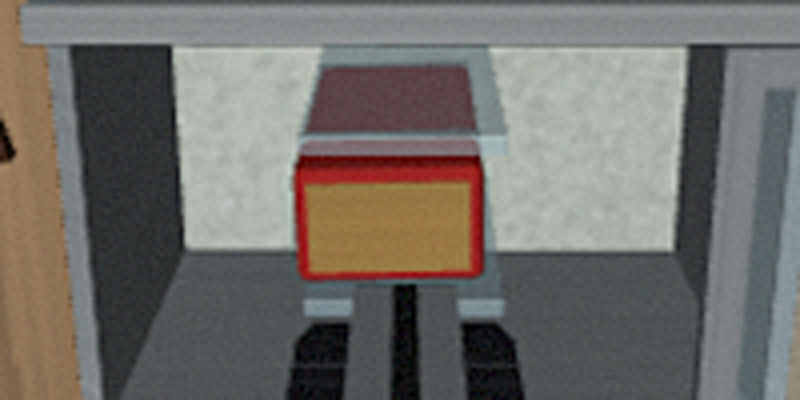

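```bash
python3 plan.py .539 .062 .24 -1.2 4 .539 .062 .066 -1.2 6
```

```text
{"dx": 0.0062, "dy": -0.0015, "dz": 0.0125, "ax": -0.0, "ay": 0.0, "az": 0.003}
{"dx": 0.0062, "dy": -0.0015, "dz": 0.0125, "ax": -0.0, "ay": 0.0, "az": 0.003}
{"dx": 0.0062, "dy": -0.0015, "dz": 0.0125, "ax": -0.0, "ay": 0.0, "az": 0.003}
{"dx": 0.0062, "dy": -0.0015, "dz": 0.0125, "ax": -0.0, "ay": 0.0, "az": 0.003}
{"dx": 0.029, "dy": 0.0, "dz": 0.0, "ax": 0.0, "ay": 0.0, "az": 0.0}
{"dx": 0.029, "dy": 0.0, "dz": 0.0, "ax": 0.0, "ay": 0.0, "az": 0.0}
{"dx": 0.029, "dy": 0.0, "dz": 0.0, "ax": 0.0, "ay": 0.0, "az": 0.0}
{"dx": 0.029, "dy": 0.0, "dz": 0.0, "ax": 0.0, "ay": 0.0, "az": 0.0}
{"dx": 0.029, "dy": 0.0, "dz": 0.0, "ax": 0.0, "ay": 0.0, "az": 0.0}
{"dx": 0.029, "dy": 0.0, "dz": 0.0, "ax": 0.0, "ay": 0.0, "az": 0.0}
```

>>> {"method": "arm_command", "body": {"moves": [{"dx": 0.006, "dy": -0.0015, "dz": 0.0125, "ax": 0, "ay": 0, "az": 0.003}, {"dx": 0.006, "dy": -0.0015, "dz": 0.0125, "ax": 0, "ay": 0, "az": 0.003}, {"dx": 0.006, "dy": -0.0015, "dz": 0.0125, "ax": 0, "ay": 0, "az": 0.003}, {"dx": 0.006, "dy": -0.0015, "dz": 0.0125, "ax": 0, "ay": 0, "az": 0.003}, {"dx": 0, "dy": 0, "dz": 0, "ax": 0, "ay": 0, "az": 0}], "claw": 100}}

```text
clock: 11.02
tcp_pos: [0.538, 0.056, 0.2365]
tcp_rot: [-0.505, -0.494, 0.507, -0.493]
contact_force: [-0.3, -0.3, 0.9]
width: 0.0853
```

```bash
python3 snap.py 6 wrist;  python3 plan.py .539 .062 .135 -1.2 4 .539 .062 .066 -1.2 4
python3 - <<'E'
from h import *
im=load('wrist6'); hsv=cv2.cvtColor(im['color'],cv2.COLOR_RGB2HSV)
m=cv2.inRange(hsv,(10,70,90),(30,255,255)); m[:200]=0;m[:,:270]=0;m[:,370:]=0
n,l,st,ce=cv2.connectedComponentsWithStats(m); i=1+np.argmax(st[1:,4]); print(st[i],ce[i],onz(im,*ce[i],.111))
E
```

```text
wrist 11.025 [0.538  0.056  0.2365]
{"dx": 0.0254, "dy": 0.0002, "dz": -0.0014, "ax": -0.001, "ay": 0.0, "az": 0.001}
{"dx": 0.0254, "dy": 0.0002, "dz": -0.0014, "ax": -0.001, "ay": 0.0, "az": 0.001}
{"dx": 0.0254, "dy": 0.0002, "dz": -0.0014, "ax": -0.001, "ay": 0.0, "az": 0.001}
{"dx": 0.0254, "dy": 0.0002, "dz": -0.0014, "ax": -0.001, "ay": 0.0, "az": 0.001}
{"dx": 0.0173, "dy": -0.0, "dz": -0.0, "ax": 0.0, "ay": 0.0, "az": 0.0}
{"dx": 0.0173, "dy": -0.0, "dz": -0.0, "ax": 0.0, "ay": 0.0, "az": 0.0}
{"dx": 0.0173, "dy": -0.0, "dz": -0.0, "ax": 0.0, "ay": 0.0, "az": 0.0}
{"dx": 0.0173, "dy": -0.0, "dz": -0.0, "ax": 0.0, "ay": 0.0, "az": 0.0}
[ 270  258  100   96 9098] [319.68696417 303.69685645] [ 0.53263537 -0.07222408  0.111     ]
```

View pics/wrist6.png

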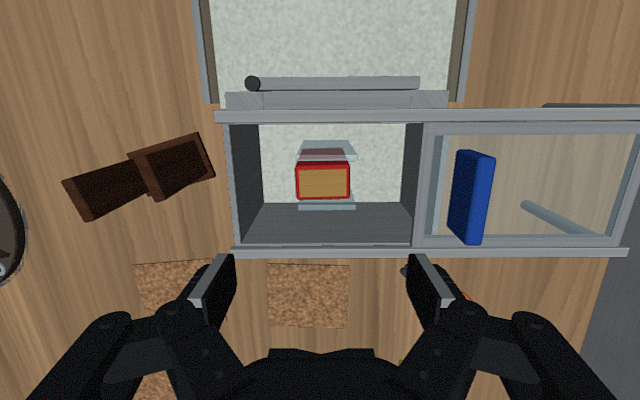

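Run:
```python
from h import *
im=load('wrist6'); hsv=cv2.cvtColor(im['color'],cv2.COLOR_RGB2HSV)
m=cv2.inRange(hsv,(10,70,90),(30,255,255)); m[:155]=0;m[210:]=0;m[:,:280]=0;m[:,370:]=0
n,l,st,ce=cv2.connectedComponentsWithStats(m); i=1+np.argmax(st[1:,4]); print(st[i],ce[i],onz(im,*ce[i],.111))
```

```text
[ 298  169   49   28 1265] [322.13201581 182.56284585] [0.53839263 0.06285381 0.111     ]
```

>>> {"method": "arm_command", "body": {"moves": [{"dx": 0.0255, "dy": 0, "dz": -0.0015, "ax": 0, "ay": 0, "az": 0}, {"dx": 0.0255, "dy": 0, "dz": -0.0015, "ax": 0, "ay": 0, "az": 0}, {"dx": 0.0255, "dy": 0, "dz": -0.0015, "ax": 0, "ay": 0, "az": 0}, {"dx": 0.0255, "dy": 0, "dz": -0.0015, "ax": 0, "ay": 0, "az": 0}]}}

```text
clock: 11.58
tcp_pos: [0.5403, 0.0635, 0.135]
tcp_rot: [0.507, 0.493, -0.505, 0.495]
contact_force: [0.2, -0.1, 0.1]
width: 0.0854
```

```bash
python3 snap.py 7 wrist;  python3 plan.py .539 .0625 .066 -1.2 4
```

```text
wrist 11.575 [0.5403 0.0635 0.135 ]
{"dx": 0.0165, "dy": -0.0, "dz": 0.0003, "ax": -0.001, "ay": 0.0, "az": -0.0}
{"dx": 0.0165, "dy": -0.0, "dz": 0.0003, "ax": -0.001, "ay": 0.0, "az": -0.0}
{"dx": 0.0165, "dy": -0.0, "dz": 0.0003, "ax": -0.001, "ay": 0.0, "az": -0.0}
{"dx": 0.0165, "dy": -0.0, "dz": 0.0003, "ax": -0.001, "ay": 0.0, "az": -0.0}
```

View pics/wrist7.png

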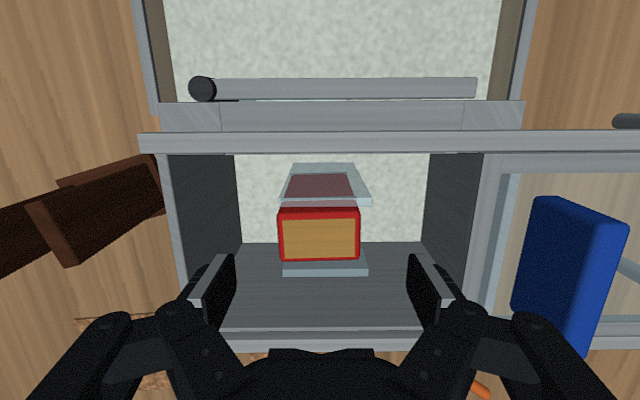

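The case at (320,240) sits centred between the pads, with the clear cheeks on either side of it. I'll go down and close.

>>> {"method": "arm_command", "body": {"moves": [{"dx": 0.0165, "dy": 0, "dz": 0, "ax": 0, "ay": 0, "az": 0}, {"dx": 0.0165, "dy": 0, "dz": 0, "ax": 0, "ay": 0, "az": 0}, {"dx": 0.0165, "dy": 0, "dz": 0, "ax": 0, "ay": 0, "az": 0}, {"dx": 0.015, "dy": 0, "dz": 0, "ax": 0, "ay": 0, "az": 0}, {"dx": 0, "dy": 0, "dz": 0, "ax": 0, "ay": 0, "az": 0}]}}

```text
clock: 12.25
tcp_pos: [0.5405, 0.0645, 0.0665]
tcp_rot: [0.506, 0.494, -0.505, 0.495]
contact_force: [0.4, -0.3, -0.4]
width: 0.0857
```

```bash
python3 snap.py 8 wrist
```

```text
wrist 12.25 [0.5405 0.0645 0.0665]
```

View pics/wrist8.png

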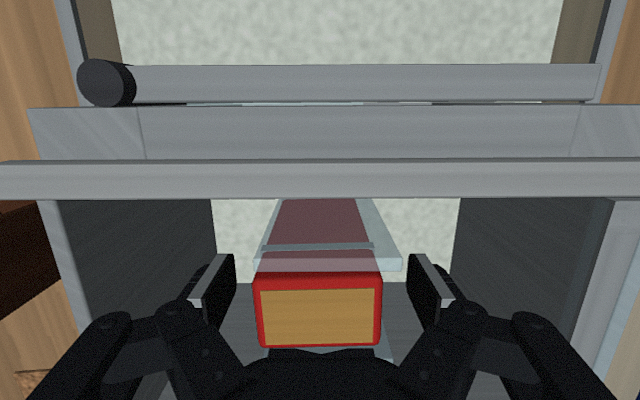

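>>> {"method": "arm_command", "body": {"moves": [{"dx": 0, "dy": 0, "dz": 0.001, "ax": 0, "ay": 0, "az": 0}, {"dx": 0, "dy": 0, "dz": 0, "ax": 0, "ay": 0, "az": 0}, {"dx": 0, "dy": 0, "dz": 0, "ax": 0, "ay": 0, "az": 0}, {"dx": 0, "dy": 0, "dz": 0, "ax": 0, "ay": 0, "az": 0}, {"dx": 0, "dy": 0, "dz": 0, "ax": 0, "ay": 0, "az": 0}], "claw": 0}}

```text
clock: 12.92
tcp_pos: [0.5411, 0.0634, 0.0685]
tcp_rot: [0.507, 0.493, -0.504, 0.496]
contact_force: [-0.0, 0.1, -3.2]
width: 0.0516
```

>>> {"method": "arm_command", "body": {"moves": [{"dx": -0.008, "dy": 0, "dz": 0, "ax": 0, "ay": 0, "az": 0}, {"dx": -0.02, "dy": 0, "dz": 0, "ax": 0, "ay": 0, "az": 0}, {"dx": -0.03, "dy": 0, "dz": 0, "ax": 0, "ay": 0, "az": 0}, {"dx": -0.035, "dy": 0, "dz": 0, "ax": 0, "ay": 0, "az": 0}, {"dx": -0.04, "dy": 0, "dz": 0, "ax": 0, "ay": 0, "az": 0}, {"dx": -0.04, "dy": 0, "dz": 0, "ax": 0, "ay": 0, "az": 0}, {"dx": 0, "dy": 0, "dz": 0, "ax": 0, "ay": 0, "az": 0}]}}

```text
clock: 13.8
tcp_pos: [0.5396, 0.0635, 0.2492]
tcp_rot: [0.507, 0.493, -0.505, 0.495]
contact_force: [0.3, 0.1, -3.3]
width: 0.0516
```

```bash
python3 snap.py 9 side top
python3 - <<'E'
from h import *
im=load('top0'); hsv=cv2.cvtColor(im['color'],cv2.COLOR_RGB2HSV)
c=im['color']
# mat1: edges by crop of earlier; use texture colour
m=cv2.inRange(hsv,(8,95,90),(20,200,190)); 
cv2.imwrite('pics/mm.png',m[170:230,340:400].repeat(6,0).repeat(6,1))
def tc(x,y,z): return onz(im,(x+.5)/3.3-.5+290,(y+.5)/3.3-.5+110,z)[:2]
cs=[tc(x,y,.004) for x,y in [(205,228),(317,229),(315,351),(206,347)]]; print(np.round(cs,4),np.mean(cs,0))
E
python3 plan.py .512 -.146 .24 -1.2 6
```

```text
side 13.8 [0.5396 0.0635 0.2492]
top 13.85 [0.5388 0.0634 0.2474]
[[ 0.5747 -0.091 ]
 [ 0.5707 -0.2037]
 [ 0.4479 -0.1959]
 [ 0.4548 -0.0876]] [ 0.51201271 -0.14453181]
{"dx": 0.001, "dy": -0.0036, "dz": 0.035, "ax": -0.0, "ay": 0.0, "az": 0.0}
{"dx": 0.001, "dy": -0.0036, "dz": 0.035, "ax": -0.0, "ay": 0.0, "az": 0.0}
{"dx": 0.001, "dy": -0.0036, "dz": 0.035, "ax": -0.0, "ay": 0.0, "az": 0.0}
{"dx": 0.001, "dy": -0.0036, "dz": 0.035, "ax": -0.0, "ay": 0.0, "az": 0.0}
{"dx": 0.001, "dy": -0.0036, "dz": 0.035, "ax": -0.0, "ay": 0.0, "az": 0.0}
{"dx": 0.001, "dy": -0.0037, "dz": 0.035, "ax": -0.0, "ay": 0.0, "az": 0.0}
```

View pics/side9.png

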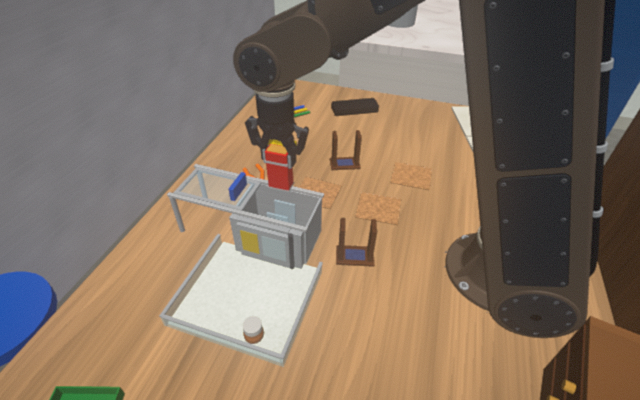

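The case is lifted upright, at (278,170) in the side view. I'm carrying it to the mat.

>>> {"method": "arm_command", "body": {"moves": [{"dx": 0, "dy": -0.0035, "dz": 0.02, "ax": 0, "ay": 0, "az": 0}, {"dx": 0, "dy": -0.004, "dz": 0.038, "ax": 0, "ay": 0, "az": 0}, {"dx": 0, "dy": -0.004, "dz": 0.038, "ax": 0, "ay": 0, "az": 0}, {"dx": 0, "dy": -0.004, "dz": 0.038, "ax": 0, "ay": 0, "az": 0}, {"dx": 0, "dy": -0.0035, "dz": 0.038, "ax": 0, "ay": 0, "az": 0}, {"dx": 0, "dy": -0.0035, "dz": 0.025, "ax": 0, "ay": 0, "az": 0}, {"dx": 0, "dy": 0, "dz": 0.009, "ax": 0, "ay": 0, "az": 0}, {"dx": 0, "dy": 0, "dz": 0, "ax": 0, "ay": 0, "az": 0}]}}

```text
clock: 14.9
tcp_pos: [0.5046, -0.1528, 0.2365]
tcp_rot: [-0.502, -0.499, 0.509, -0.489]
contact_force: [-0.1, 0.3, -3.1]
width: 0.0515
```

```bash
python3 plan.py .512 -.145 .10 -1.2 5 .512 -.145 .076 -1.2 3; python3 snap.py 10 side
```

```text
{"dx": 0.0273, "dy": 0.0019, "dz": -0.0015, "ax": -0.001, "ay": -0.001, "az": 0.004}
{"dx": 0.0273, "dy": 0.0018, "dz": -0.0015, "ax": -0.001, "ay": -0.001, "az": 0.004}
{"dx": 0.0273, "dy": 0.0017, "dz": -0.0015, "ax": -0.001, "ay": -0.001, "az": 0.004}
{"dx": 0.0273, "dy": 0.0016, "dz": -0.0016, "ax": -0.001, "ay": -0.001, "az": 0.004}
{"dx": 0.0273, "dy": 0.0016, "dz": -0.0016, "ax": -0.001, "ay": -0.001, "az": 0.004}
{"dx": 0.008, "dy": 0.0, "dz": 0.0, "ax": 0.0, "ay": 0.0, "az": 0.0}
{"dx": 0.008, "dy": 0.0, "dz": 0.0, "ax": 0.0, "ay": 0.0, "az": 0.0}
{"dx": 0.008, "dy": 0.0, "dz": 0.0, "ax": 0.0, "ay": 0.0, "az": 0.0}
side 14.9 [ 0.5046 -0.1528  0.2365]
```

View pics/side10.png

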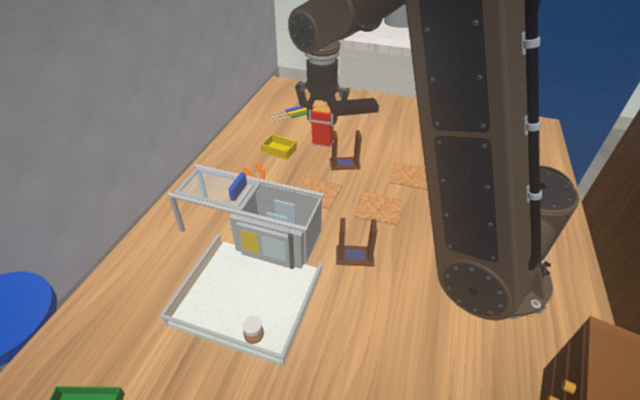

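>>> {"method": "arm_command", "body": {"moves": [{"dx": 0.027, "dy": 0.002, "dz": -0.0015, "ax": 0, "ay": 0, "az": 0.004}, {"dx": 0.027, "dy": 0.002, "dz": -0.0015, "ax": 0, "ay": 0, "az": 0.004}, {"dx": 0.027, "dy": 0.0015, "dz": -0.0015, "ax": 0, "ay": 0, "az": 0.004}, {"dx": 0.027, "dy": 0.0015, "dz": -0.0015, "ax": 0, "ay": 0, "az": 0.004}, {"dx": 0.027, "dy": 0.0015, "dz": -0.0015, "ax": 0, "ay": 0, "az": 0.004}, {"dx": 0.01, "dy": 0, "dz": 0, "ax": 0, "ay": 0, "az": 0}, {"dx": 0.01, "dy": 0, "dz": 0, "ax": 0, "ay": 0, "az": 0}, {"dx": 0, "dy": 0, "dz": 0, "ax": 0, "ay": 0, "az": 0}]}}

```text
clock: 15.95
tcp_pos: [0.5138, -0.1381, 0.0778]
tcp_rot: [0.506, 0.496, -0.502, 0.496]
contact_force: [0.4, 0.3, -2.0]
width: 0.0514
```

```bash
python3 plan.py .512 -.145 .067 -1.2 4; python3 snap.py 11 side
python3 - <<'E'
from h import *
c=load('side11')['color'][:,:,::-1]
cv2.imwrite('pics/sc11.png',cv2.resize(c[100:240,240:400],None,fx=4,fy=4,interpolation=cv2.INTER_CUBIC))
E
```

```text
{"dx": 0.0027, "dy": -0.0004, "dz": 0.0017, "ax": 0.001, "ay": -0.001, "az": -0.001}
{"dx": 0.0027, "dy": -0.0004, "dz": 0.0017, "ax": 0.001, "ay": -0.001, "az": -0.001}
{"dx": 0.0027, "dy": -0.0004, "dz": 0.0017, "ax": 0.001, "ay": -0.001, "az": -0.001}
{"dx": 0.0027, "dy": -0.0004, "dz": 0.0017, "ax": 0.001, "ay": -0.001, "az": -0.001}
side 15.95 [ 0.5138 -0.1381  0.0778]
```

View pics/sc11.png

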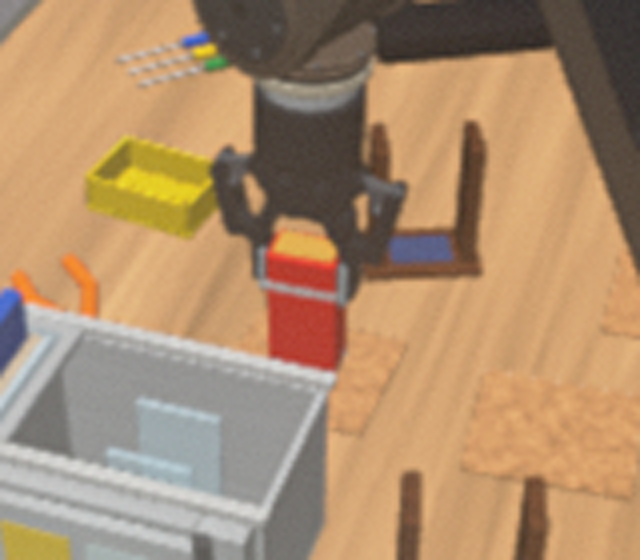

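>>> {"method": "arm_command", "body": {"moves": [{"dx": 0.003, "dy": 0, "dz": 0.002, "ax": 0, "ay": 0, "az": 0}, {"dx": 0.003, "dy": 0, "dz": 0.002, "ax": 0, "ay": 0, "az": 0}, {"dx": 0.002, "dy": 0, "dz": 0, "ax": 0, "ay": 0, "az": 0}, {"dx": 0, "dy": 0, "dz": 0, "ax": 0, "ay": 0, "az": 0}]}}

```text
clock: 16.5
tcp_pos: [0.5147, -0.143, 0.0713]
tcp_rot: [0.506, 0.495, -0.501, 0.498]
contact_force: [-0.8, -0.3, -2.6]
width: 0.0513
```

>>> {"method": "arm_command", "body": {"moves": [{"dx": 0.002, "dy": 0, "dz": 0, "ax": 0, "ay": 0, "az": 0}, {"dx": 0.002, "dy": 0, "dz": 0, "ax": 0, "ay": 0, "az": 0}, {"dx": 0, "dy": 0, "dz": 0, "ax": 0, "ay": 0, "az": 0}]}}

```text
clock: 16.88
tcp_pos: [0.5147, -0.143, 0.067]
tcp_rot: [0.506, 0.495, -0.501, 0.498]
contact_force: [-0.9, 0.5, -3.6]
width: 0.0517
```

>>> {"method": "arm_command", "body": {"moves": [{"dx": 0.0015, "dy": 0, "dz": 0, "ax": 0, "ay": 0, "az": 0}, {"dx": 0.0015, "dy": 0, "dz": 0, "ax": 0, "ay": 0, "az": 0}]}}

```text
clock: 17.12
tcp_pos: [0.5148, -0.1431, 0.0661]
tcp_rot: [0.506, 0.494, -0.501, 0.498]
contact_force: [-9.1, 2.9, 29.1]
width: 0.0517
```

It touched down at TCP z=0.066. I'll ease off and release.

>>> {"method": "arm_command", "body": {"moves": [{"dx": -0.0003, "dy": 0, "dz": 0, "ax": 0, "ay": 0, "az": 0}, {"dx": 0, "dy": 0, "dz": 0, "ax": 0, "ay": 0, "az": 0}]}}

```text
clock: 17.38
tcp_pos: [0.5149, -0.1431, 0.0669]
tcp_rot: [0.506, 0.494, -0.501, 0.498]
contact_force: [1.0, 0.0, -3.8]
width: 0.0516
```

>>> {"method": "arm_command", "body": {"moves": [{"dx": 0, "dy": 0, "dz": 0, "ax": 0, "ay": 0, "az": 0}, {"dx": 0, "dy": 0, "dz": 0, "ax": 0, "ay": 0, "az": 0}, {"dx": 0, "dy": 0, "dz": 0, "ax": 0, "ay": 0, "az": 0}, {"dx": 0, "dy": 0, "dz": 0, "ax": 0, "ay": 0, "az": 0}, {"dx": 0, "dy": 0, "dz": 0, "ax": 0, "ay": 0, "az": 0}], "claw": 100}}

```text
clock: 18.0
tcp_pos: [0.5152, -0.1432, 0.0668]
tcp_rot: [0.507, 0.494, -0.501, 0.499]
contact_force: [-0.3, -0.1, 0.1]
width: 0.0849
```

```bash
python3 snap.py 12 wrist side
```

```text
wrist 18.0 [ 0.5152 -0.1432  0.0668]
side 18.05 [ 0.5152 -0.1432  0.0668]
```

View pics/wrist12.png

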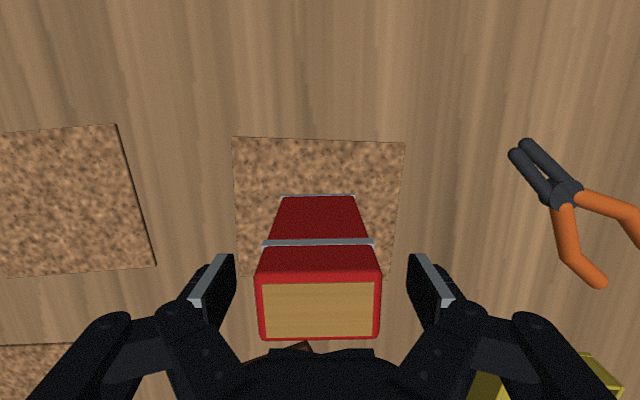

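The case stands alone on the mat, its base at (318,195), with a clear gap at both pads. Next I rise, turn a quarter, and take it the thin way.

>>> {"method": "arm_command", "body": {"moves": [{"dx": -0.015, "dy": 0, "dz": 0, "ax": 0, "ay": 0, "az": 0}, {"dx": -0.04, "dy": 0, "dz": 0, "ax": 0, "ay": 0, "az": 0}, {"dx": -0.05, "dy": 0, "dz": 0, "ax": 0, "ay": 0, "az": 0}, {"dx": -0.05, "dy": 0, "dz": 0, "ax": 0, "ay": 0, "az": 0}, {"dx": -0.02, "dy": 0, "dz": 0, "ax": 0, "ay": 0, "az": 0}]}}

```text
clock: 18.73
tcp_pos: [0.5127, -0.1431, 0.2501]
tcp_rot: [0.506, 0.494, -0.501, 0.498]
contact_force: [-0.7, 0.2, -0.6]
width: 0.0856
```

>>> {"method": "arm_command", "body": {"moves": [{"dx": 0, "dy": 0, "dz": 0, "ax": 0.157, "ay": 0, "az": 0}, {"dx": 0, "dy": 0, "dz": 0, "ax": 0.157, "ay": 0, "az": 0}, {"dx": 0, "dy": 0, "dz": 0, "ax": 0.157, "ay": 0, "az": 0}, {"dx": 0, "dy": 0, "dz": 0, "ax": 0.157, "ay": 0, "az": 0}, {"dx": 0, "dy": 0, "dz": 0, "ax": 0.157, "ay": 0, "az": 0}, {"dx": 0, "dy": 0, "dz": 0, "ax": 0.157, "ay": 0, "az": 0}, {"dx": 0, "dy": 0, "dz": 0, "ax": 0.157, "ay": 0, "az": 0}, {"dx": 0, "dy": 0, "dz": 0, "ax": 0.157, "ay": 0, "az": 0}, {"dx": 0, "dy": 0, "dz": 0, "ax": 0.157, "ay": 0, "az": 0}, {"dx": 0, "dy": 0, "dz": 0, "ax": 0.157, "ay": 0, "az": 0}]}}

```text
clock: 19.98
tcp_pos: [0.5109, -0.1422, 0.2641]
tcp_rot: [0.714, -0.024, -0.699, -0.022]
contact_force: [0.4, -0.5, -0.4]
width: 0.0856
```

```bash
python3 snap.py 13 wrist top
python3 - <<'E'
from h import *
im=load('wrist13')
hsv=cv2.cvtColor(im['color'],cv2.COLOR_RGB2HSV)
E
python3 plan.py .515 -.143 .20 -91.2 2
```

```text
wrist 19.975 [ 0.5109 -0.1422  0.2641]
top 20.025 [ 0.5109 -0.1422  0.2642]
{"dx": 0.032, "dy": 0.0002, "dz": -0.0014, "ax": -0.02, "ay": -0.011, "az": -0.002}
{"dx": 0.032, "dy": 0.0002, "dz": -0.0017, "ax": -0.02, "ay": -0.011, "az": -0.002}
```

View pics/wrist13.png

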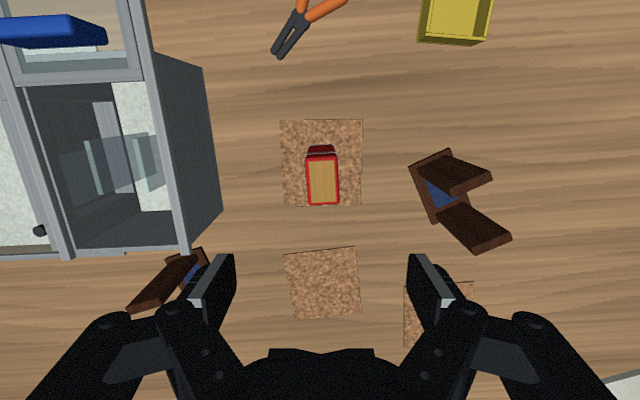

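The case is upright on the mat, with its brass top at (322,181). The rack is at (440,190) and its upright tops at (475,177) and (495,245). I'll measure both here.

Run:
```python
from h import *
im=load('wrist13')
c=im['color'][:,:,::-1]; cv2.imwrite('pics/wc13.png',cv2.resize(c[135:265,395:525],None,fx=4.5,fy=4.5,interpolation=cv2.INTER_CUBIC))
hsv=cv2.cvtColor(im['color'],cv2.COLOR_RGB2HSV)
m=cv2.inRange(hsv,(10,70,90),(30,255,255)); m[:155]=0;m[204:]=0;m[:,:300]=0;m[:,342:]=0
n,l,st,ce=cv2.connectedComponentsWithStats(m); i=1+np.argmax(st[1:,4]); print(st[i],ce[i],onz(im,*ce[i],.109))
v,u=np.nonzero(l==i); P=np.array([onz(im,a,b,.109)[:2] for a,b in zip(u,v)]); r=cv2.minAreaRect((P*1000).astype(np.float32)); print(r)
```

```text
[ 308  160   28   43 1040] [322.07884615 181.04230769] [ 0.51353062 -0.14376565  0.109     ]
((512.9734497070312, -143.75892639160156), (44.146217346191406, 26.0340633392334), 0.09008640795946121)
```

View pics/wc13.png

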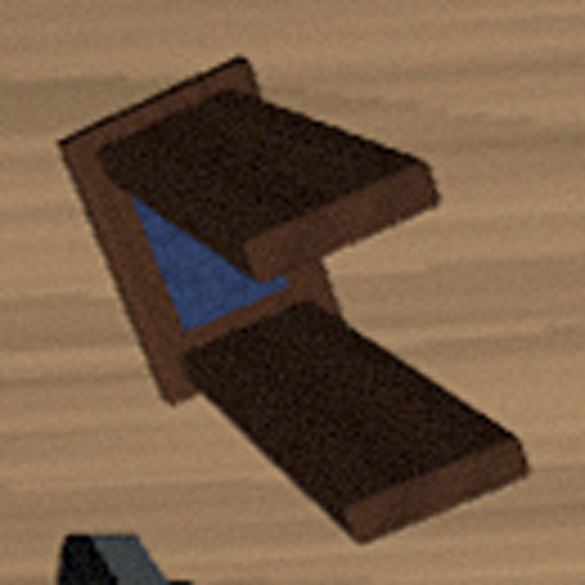

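Run:
```python
from h import *
im=load('wrist13')
f=lambda x,y,z: onz(im,(x+.5)/4.5-.5+395,(y+.5)/4.5-.5+135,z)[:2]
A=np.array([f(*p,.118) for p in [(245,240),(432,163),(440,203),(258,282)]]);B=np.array([f(*p,.118) for p in [(343,510),(516,438),(528,470),(362,543)]])
print(A.round(4),B.round(4)); a,b=A.mean(0),B.mean(0); d=a-b; print('top centre',(a+b)/2,'yaw',np.degrees(np.arctan2(d[1],d[0])),np.hypot(*d))
for P in (A,B): e=P[0]-P[1]; print('upright y dir',np.degrees(np.arctan2(e[1],e[0]))-90,np.hypot(*e))
C=np.array([f(*p,.008) for p in [(60,143),(243,58),(165,403)]]); print(C.round(4)); print('base centre',(C[1]+C[2])/2,np.degrees(np.arctan2(*(C[0]-C[2])[::-1])),np.hypot(*(C[0]-C[2])),np.hypot(*(C[0]-C[1])))
t=load('top1');k=3.3
g=lambda x,y,z: onz(t,(x+.5)/k-.5+290,(y+.5)/k-.5+110,z)[:2]
C=[g(380,295,.008),g(425,381,.008)];print('top base edge',C)
```

```text
[[ 0.5001 -0.2718]
 [ 0.5152 -0.3122]
 [ 0.5059 -0.3149]
 [ 0.49   -0.2754]] [[ 0.431  -0.2995]
 [ 0.4472 -0.3387]
 [ 0.4387 -0.3426]
 [ 0.4218 -0.3048]]
top centre [ 0.46873618 -0.30748095] yaw 22.222774382245642 0.07356398066578243
upright y dir 20.474925274688815 0.043029547429934166
upright y dir 22.392770675277333 0.04246970082774674
[[ 0.5014 -0.2614]
 [ 0.5237 -0.3153]
 [ 0.4139 -0.2969]]
base centre [ 0.46880371 -0.30614382] 22.1325410598288 0.09446736478026199 0.058387168153183344
top base edge [array([ 0.50182821, -0.26266323]), array([ 0.41508276, -0.30273569])]
```

```bash
python3 plan.py .513 -.1435 .15 -90.6 4 .513 -.1435 .068 -90.6 4
```

```text
{"dx": 0.0285, "dy": 0.0002, "dz": 0.0001, "ax": -0.013, "ay": -0.005, "az": -0.001}
{"dx": 0.0285, "dy": 0.0002, "dz": -0.0001, "ax": -0.013, "ay": -0.005, "az": -0.001}
{"dx": 0.0285, "dy": 0.0003, "dz": -0.0002, "ax": -0.013, "ay": -0.005, "az": -0.001}
{"dx": 0.0285, "dy": 0.0003, "dz": -0.0004, "ax": -0.013, "ay": -0.005, "az": -0.001}
{"dx": 0.0205, "dy": -0.0, "dz": 0.0, "ax": 0.0, "ay": 0.0, "az": 0.0}
{"dx": 0.0205, "dy": -0.0, "dz": 0.0, "ax": 0.0, "ay": 0.0, "az": 0.0}
{"dx": 0.0205, "dy": -0.0, "dz": 0.0, "ax": 0.0, "ay": 0.0, "az": 0.0}
{"dx": 0.0205, "dy": -0.0, "dz": 0.0, "ax": 0.0, "ay": 0.0, "az": 0.0}
```

>>> {"method": "arm_command", "body": {"moves": [{"dx": 0.0285, "dy": 0, "dz": 0, "ax": -0.013, "ay": -0.005, "az": -0.001}, {"dx": 0.0285, "dy": 0, "dz": 0, "ax": -0.013, "ay": -0.005, "az": -0.001}, {"dx": 0.0285, "dy": 0, "dz": 0, "ax": -0.013, "ay": -0.005, "az": -0.001}, {"dx": 0.025, "dy": 0, "dz": 0, "ax": -0.013, "ay": -0.005, "az": -0.001}, {"dx": 0, "dy": 0, "dz": 0, "ax": 0, "ay": 0, "az": 0}]}}

```text
clock: 20.7
tcp_pos: [0.5129, -0.1427, 0.1544]
tcp_rot: [0.709, 0.004, -0.705, 0.005]
contact_force: [-0.4, -0.1, 0.2]
width: 0.0851
```

```bash
python3 snap.py 14 wrist;python3 plan.py .513 -.1435 .068 -90.6 5
python3 - <<'E'
from h import *
im=load('wrist14')
hsv=cv2.cvtColor(im['color'],cv2.COLOR_RGB2HSV)
m=cv2.inRange(hsv,(10,70,90),(30,255,255)); m[:,:285]=0;m[:,360:]=0
n,l,st,ce=cv2.connectedComponentsWithStats(m)
for i in range(1,n):
    if st[i,4]>300: print(st[i],ce[i],onz(im,*ce[i],.109))
E
```

```text
wrist 20.7 [ 0.5129 -0.1427  0.1544]
{"dx": 0.0175, "dy": 0.0001, "dz": 0.0002, "ax": 0.005, "ay": -0.001, "az": -0.0}
{"dx": 0.0175, "dy": 0.0001, "dz": 0.0002, "ax": 0.005, "ay": -0.001, "az": -0.0}
{"dx": 0.0175, "dy": 0.0001, "dz": 0.0002, "ax": 0.005, "ay": -0.001, "az": -0.0}
{"dx": 0.0175, "dy": 0.0001, "dz": 0.0001, "ax": 0.005, "ay": -0.001, "az": -0.0}
{"dx": 0.0175, "dy": 0.0001, "dz": 0.0001, "ax": 0.005, "ay": -0.001, "az": -0.0}
[  285     0    75   354 21335] [322.3110382  170.29074291] [ 0.54939668 -0.1427998   0.109     ]
[ 304  192   40   60 2296] [322.83710801 221.09756098] [ 0.51390329 -0.14368295  0.109     ]
```

View pics/wrist14.png

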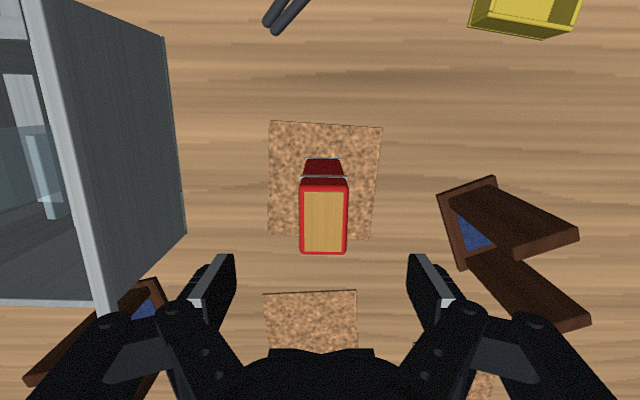

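The case, at (323,221), is centred between the pads. I'll go down and close.

>>> {"method": "arm_command", "body": {"moves": [{"dx": 0.0175, "dy": 0, "dz": 0, "ax": 0.005, "ay": 0, "az": 0}, {"dx": 0.0175, "dy": 0, "dz": 0, "ax": 0.005, "ay": 0, "az": 0}, {"dx": 0.0175, "dy": 0, "dz": 0, "ax": 0.005, "ay": 0, "az": 0}, {"dx": 0.0175, "dy": 0, "dz": 0, "ax": 0, "ay": 0, "az": 0}, {"dx": 0.0145, "dy": 0, "dz": 0, "ax": 0, "ay": 0, "az": 0}, {"dx": 0, "dy": 0, "dz": 0, "ax": 0, "ay": 0, "az": 0}]}}

```text
clock: 21.5
tcp_pos: [0.5183, -0.1447, 0.0775]
tcp_rot: [0.714, -0.001, -0.7, 0.004]
contact_force: [0.1, -0.4, -0.7]
width: 0.0851
```

>>> {"method": "arm_command", "body": {"moves": [{"dx": 0, "dy": 0, "dz": 0, "ax": 0, "ay": 0, "az": 0}, {"dx": 0, "dy": 0, "dz": 0, "ax": 0, "ay": 0, "az": 0}, {"dx": 0, "dy": 0, "dz": 0, "ax": 0, "ay": 0, "az": 0}, {"dx": 0, "dy": 0, "dz": 0, "ax": 0, "ay": 0, "az": 0}, {"dx": 0, "dy": 0, "dz": 0, "ax": 0, "ay": 0, "az": 0}, {"dx": 0, "dy": 0, "dz": 0, "ax": 0, "ay": 0, "az": 0}], "claw": 0}}

```text
clock: 22.25
tcp_pos: [0.5191, -0.145, 0.0795]
tcp_rot: [0.715, -0.001, -0.699, 0.005]
contact_force: [0.0, 0.0, -0.1]
width: 0.0331
```

The grip is about 10 mm too high and 6 mm off along x, and the tool is tilted slightly. I'll open, correct and regrip.

>>> {"method": "arm_command", "body": {"moves": [{"dx": 0, "dy": 0, "dz": 0, "ax": 0, "ay": 0, "az": 0}, {"dx": 0, "dy": 0, "dz": 0, "ax": 0, "ay": 0, "az": 0}, {"dx": 0, "dy": 0, "dz": 0, "ax": 0, "ay": 0, "az": 0}, {"dx": 0, "dy": 0, "dz": 0, "ax": 0, "ay": 0, "az": 0}], "claw": 100}}

```text
clock: 22.75
tcp_pos: [0.5191, -0.145, 0.0796]
tcp_rot: [0.715, -0.001, -0.699, 0.005]
contact_force: [-1.0, 0.1, 0.2]
width: 0.0855
```

```bash
python3 plan.py .513 -.1437 .066 -90.3 4
python3 - <<'E'
from station import arm
s=arm.read_state();print(s['tcp_pos'],s['tcp_rot'],s['width'],s['contact_force'],s['joints'])
E
```

```text
{"dx": 0.0034, "dy": -0.0004, "dz": 0.0016, "ax": 0.003, "ay": -0.006, "az": -0.002}
{"dx": 0.0034, "dy": -0.0004, "dz": 0.0016, "ax": 0.003, "ay": -0.006, "az": -0.002}
{"dx": 0.0034, "dy": -0.0003, "dz": 0.0016, "ax": 0.003, "ay": -0.006, "az": -0.002}
{"dx": 0.0034, "dy": -0.0003, "dz": 0.0015, "ax": 0.003, "ay": -0.006, "az": -0.002}
[ 0.51910841 -0.14503199  0.07962632] [ 0.71491383 -0.00096953 -0.69919414  0.00498231] 0.08551238677269372 [-1.0107244   0.12575466  0.16466542] [-3.95424581e-01  5.72224329e-01  1.92873904e+00  1.49195556e-03
  6.16873795e-01  1.16848969e+00]
```

>>> {"method": "arm_command", "body": {"moves": [{"dx": 0.0035, "dy": -0.0005, "dz": 0.0015, "ax": 0.003, "ay": -0.006, "az": -0.002}, {"dx": 0.0035, "dy": -0.0005, "dz": 0.0015, "ax": 0.003, "ay": -0.006, "az": -0.002}, {"dx": 0.0035, "dy": 0, "dz": 0.0015, "ax": 0.003, "ay": -0.006, "az": -0.002}, {"dx": 0.0035, "dy": 0, "dz": 0.0015, "ax": 0.003, "ay": -0.006, "az": -0.002}, {"dx": 0, "dy": 0, "dz": 0, "ax": 0, "ay": 0, "az": 0}]}}

```text
clock: 23.38
tcp_pos: [0.5127, -0.144, 0.0642]
tcp_rot: [-0.706, 0.002, 0.709, 0.003]
contact_force: [-0.6, -0.0, -0.4]
width: 0.0855
```

```bash
python3 plan.py .513 -.1437 .066 -90.3 2
python3 - <<'E'
from station import arm
s=arm.read_state();print(s['tcp_pos'],s['tcp_rot'],s['width'],s['contact_force'])
E
```

```text
{"dx": -0.0009, "dy": -0.0001, "dz": -0.0001, "ax": -0.001, "ay": 0.002, "az": 0.0}
{"dx": -0.0009, "dy": -0.0001, "dz": -0.0001, "ax": -0.001, "ay": 0.002, "az": 0.0}
[ 0.51271718 -0.14399145  0.06423786] [-0.70567856  0.00240594  0.70852278  0.00273174] 0.08550112208153149 [-0.55507544 -0.03579533 -0.36129085]
```

>>> {"method": "arm_command", "body": {"moves": [{"dx": -0.002, "dy": 0, "dz": 0, "ax": 0, "ay": 0.003, "az": 0}, {"dx": 0, "dy": 0, "dz": 0, "ax": 0, "ay": 0, "az": 0}, {"dx": 0, "dy": 0, "dz": 0, "ax": 0, "ay": 0, "az": 0}, {"dx": 0, "dy": 0, "dz": 0, "ax": 0, "ay": 0, "az": 0}, {"dx": 0, "dy": 0, "dz": 0, "ax": 0, "ay": 0, "az": 0}, {"dx": 0, "dy": 0, "dz": 0, "ax": 0, "ay": 0, "az": 0}], "claw": 0}}

```text
clock: 24.12
tcp_pos: [0.513, -0.1441, 0.0668]
tcp_rot: [0.707, -0.003, -0.707, -0.003]
contact_force: [0.0, -0.7, 0.5]
width: 0.0333
```

>>> {"method": "arm_command", "body": {"moves": [{"dx": -0.008, "dy": 0, "dz": 0, "ax": 0, "ay": 0, "az": 0}, {"dx": -0.025, "dy": 0, "dz": 0, "ax": 0, "ay": 0, "az": 0}, {"dx": -0.04, "dy": 0, "dz": 0, "ax": 0, "ay": 0, "az": 0}, {"dx": -0.04, "dy": 0, "dz": 0, "ax": 0, "ay": 0, "az": 0}, {"dx": -0.035, "dy": 0, "dz": 0, "ax": 0, "ay": 0, "az": 0}, {"dx": -0.015, "dy": 0, "dz": 0, "ax": 0, "ay": 0, "az": 0}]}}

```text
clock: 24.88
tcp_pos: [0.5115, -0.1435, 0.235]
tcp_rot: [-0.705, 0.002, 0.709, 0.003]
contact_force: [-0.1, -0.7, -2.9]
width: 0.0334
```

```bash
python3 plan.py .4688 -.307 .235 -67.8 8; python3 snap.py 15 side
```

```text
{"dx": -0.0, "dy": 0.0205, "dz": 0.0052, "ax": -0.049, "ay": 0.001, "az": 0.0}
{"dx": -0.0, "dy": 0.0202, "dz": 0.0062, "ax": -0.049, "ay": 0.001, "az": 0.0}
{"dx": -0.0, "dy": 0.0199, "dz": 0.0072, "ax": -0.049, "ay": 0.001, "az": 0.0}
{"dx": -0.0, "dy": 0.0195, "dz": 0.0082, "ax": -0.049, "ay": 0.001, "az": 0.0}
{"dx": -0.0, "dy": 0.0191, "dz": 0.0091, "ax": -0.049, "ay": 0.001, "az": 0.0}
{"dx": -0.0, "dy": 0.0186, "dz": 0.01, "ax": -0.049, "ay": 0.001, "az": 0.0}
{"dx": -0.0, "dy": 0.0181, "dz": 0.0109, "ax": -0.049, "ay": 0.001, "az": 0.0}
{"dx": -0.0, "dy": 0.0175, "dz": 0.0118, "ax": -0.049, "ay": 0.001, "az": 0.0}
side 24.875 [ 0.5115 -0.1435  0.235 ]
```

View pics/side15.png

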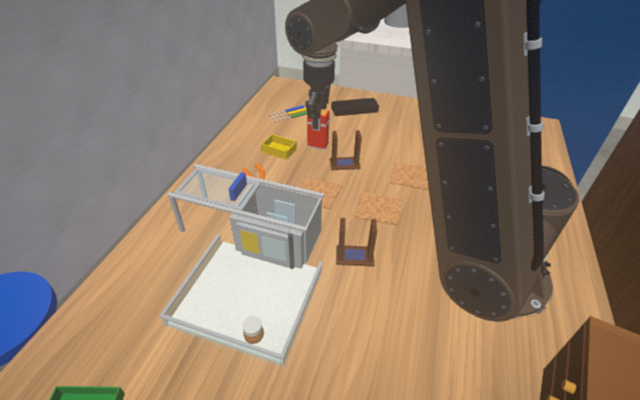

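The case, at (318,130), is held upright the thin way. I'm moving over the rack.

>>> {"method": "arm_command", "body": {"moves": [{"dx": 0, "dy": 0.0205, "dz": 0.005, "ax": -0.049, "ay": 0.001, "az": 0}, {"dx": 0, "dy": 0.02, "dz": 0.006, "ax": -0.049, "ay": 0.001, "az": 0}, {"dx": 0, "dy": 0.02, "dz": 0.007, "ax": -0.049, "ay": 0.001, "az": 0}, {"dx": 0, "dy": 0.0195, "dz": 0.008, "ax": -0.049, "ay": 0.001, "az": 0}, {"dx": 0, "dy": 0.019, "dz": 0.009, "ax": -0.049, "ay": 0.001, "az": 0}, {"dx": 0, "dy": 0.0185, "dz": 0.01, "ax": -0.049, "ay": 0.001, "az": 0}, {"dx": 0, "dy": 0.018, "dz": 0.011, "ax": -0.049, "ay": 0.001, "az": 0}, {"dx": 0, "dy": 0.0175, "dz": 0.012, "ax": -0.049, "ay": 0.001, "az": 0}, {"dx": 0, "dy": 0, "dz": 0, "ax": 0, "ay": 0, "az": 0}]}}

```text
clock: 26.05
tcp_pos: [0.4665, -0.3098, 0.2329]
tcp_rot: [0.693, 0.143, -0.693, 0.137]
contact_force: [0.1, -0.2, -3.2]
width: 0.0337
```

```bash
python3 plan.py .4688 -.307 .235 -67.8 3; python3 snap.py 16 wrist side top
```

```text
{"dx": -0.0007, "dy": -0.0006, "dz": -0.0011, "ax": 0.004, "ay": -0.001, "az": 0.002}
{"dx": -0.0007, "dy": -0.0006, "dz": -0.0011, "ax": 0.004, "ay": -0.001, "az": 0.002}
{"dx": -0.0007, "dy": -0.0006, "dz": -0.0011, "ax": 0.004, "ay": -0.001, "az": 0.002}
wrist 26.05 [ 0.4665 -0.3098  0.2329]
side 26.1 [ 0.4666 -0.3091  0.2329]
top 26.15 [ 0.4668 -0.3087  0.2331]
```

View pics/wrist16.png

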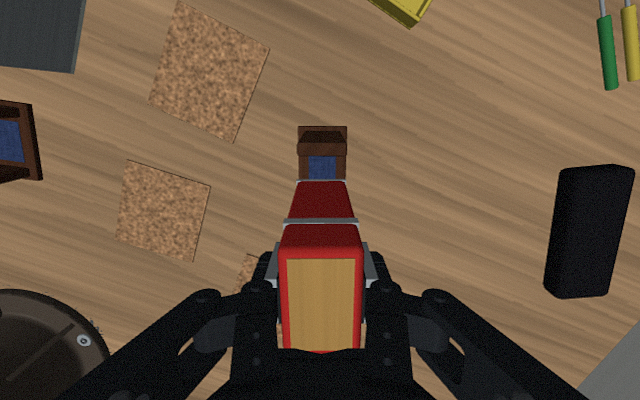

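The far upright is straight ahead at (322,140), lined up with the case's lower edge at (322,181). I'll check the alignment numerically.

Run:
```python
from h import *
im=load('wrist16')
c=im['color'][:,:,::-1]; cv2.imwrite('pics/wc16.png',cv2.resize(c[110:200,270:375],None,fx=6,fy=6,interpolation=cv2.INTER_CUBIC))
s=load('side16')['color'][:,:,::-1]; cv2.imwrite('pics/sc16.png',cv2.resize(s[90:200,280:420],None,fx=5,fy=5,interpolation=cv2.INTER_CUBIC))
```

```text
(no output)
```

View pics/wc16.png

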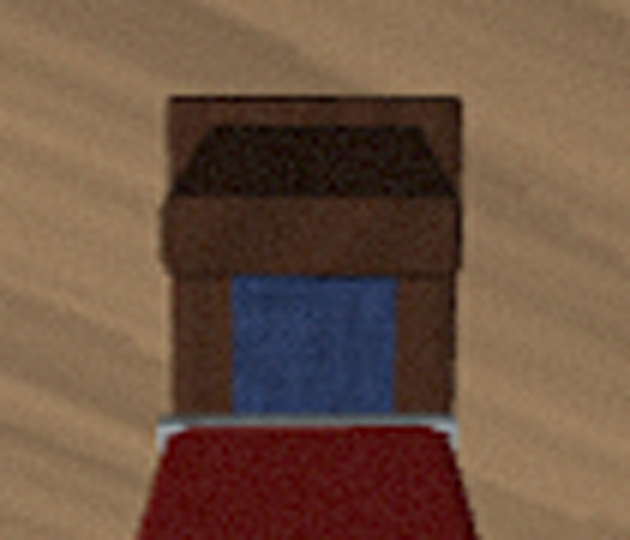

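View pics/sc16.png

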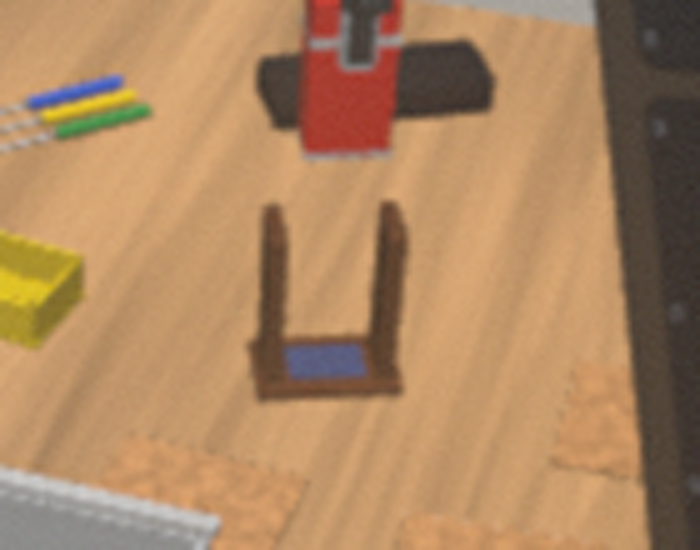

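Run:
```python
from h import *
from station import arm
im=load('wrist16')
f=lambda x,y,z: onz(im,(x+.5)/6-.5+270,(y+.5)/6-.5+110,z)[:2]
yw=np.deg2rad(22.2);ex=np.array([np.cos(yw),np.sin(yw)]);ey=np.array([-ex[1],ex[0]])
def rk(p,c=np.array([.4688,-.307])): d=p-c; return (np.array([d@ex,d@ey])*1000).round(1)
for n,p in dict(inL=(166,273,.118),inR=(461,273,.118),outL=(170,196,.118),outR=(457,198,.118),baseL=(168,98,.008),baseR=(462,98,.008),blueR=(397,400,.008),blueL=(232,400,.008),caseL=(158,420,.170),caseR=(458,420,.170)).items(): print(n,f(*p).round(4),'rack frame',rk(f(*p)))
s=arm.read_state(); print('tcp rack',rk(s['tcp_pos'][:2]),s['tcp_rot'])
M=R.from_quat(s['tcp_rot']).as_matrix(); print(np.degrees(np.arctan2(M[1,1],M[0,1])),M[:,0])
```

```text
inL [ 0.4893 -0.2763] rack frame [30.6 20.7]
inR [ 0.506  -0.3157] rack frame [ 31.2 -22.2]
outL [ 0.4999 -0.2727] rack frame [41.7 20. ]
outR [ 0.5157 -0.3107] rack frame [ 42.  -21.2]
baseL [ 0.5008 -0.2624] rack frame [46.5 29.2]
baseR [ 0.5238 -0.3169] rack frame [ 47.2 -29.9]
blueR [ 0.4615 -0.33  ] rack frame [-15.4 -18.5]
blueL [ 0.4479 -0.2978] rack frame [-15.9  16.5]
caseL [ 0.4828 -0.2824] rack frame [22.3 17.4]
caseR [ 0.4968 -0.3153] rack frame [ 22.7 -18.3]
tcp rack [-2.2 -0.6] [ 0.69340109  0.14290859 -0.69269713  0.13763267]
-67.11571372436707 [-5.04355936e-04  7.51043020e-03 -9.99971669e-01]
```

```bash
python3 plan.py .4685 -.3075 .233 -67.6 2 .4685 -.3075 .185 -67.6 3
```

```text
{"dx": 0.0001, "dy": -0.0001, "dz": -0.0009, "ax": 0.004, "ay": -0.001, "az": 0.004}
{"dx": 0.0001, "dy": -0.0001, "dz": -0.0009, "ax": 0.004, "ay": -0.001, "az": 0.004}
{"dx": 0.016, "dy": 0.0, "dz": 0.0, "ax": 0.0, "ay": 0.0, "az": 0.0}
{"dx": 0.016, "dy": 0.0, "dz": 0.0, "ax": 0.0, "ay": 0.0, "az": 0.0}
{"dx": 0.016, "dy": 0.0, "dz": 0.0, "ax": 0.0, "ay": 0.0, "az": 0.0}
```

>>> {"method": "arm_command", "body": {"moves": [{"dx": 0, "dy": 0, "dz": -0.001, "ax": 0.004, "ay": -0.001, "az": 0.004}, {"dx": 0, "dy": 0, "dz": -0.001, "ax": 0.004, "ay": -0.001, "az": 0.004}, {"dx": 0.015, "dy": 0, "dz": 0, "ax": 0, "ay": 0, "az": 0}, {"dx": 0.015, "dy": 0, "dz": 0, "ax": 0, "ay": 0, "az": 0}, {"dx": 0.01, "dy": 0, "dz": 0, "ax": 0, "ay": 0, "az": 0}, {"dx": 0, "dy": 0, "dz": 0, "ax": 0, "ay": 0, "az": 0}]}}

```text
clock: 26.95
tcp_pos: [0.4691, -0.3056, 0.1895]
tcp_rot: [-0.693, -0.138, 0.694, -0.138]
contact_force: [0.2, -0.0, -2.1]
width: 0.0333
```

```bash
python3 snap.py 17 wrist side; python3 plan.py .4685 -.3075 .15 -67.6 3;python3 - <<'E'
from h import *
from station import arm
s=arm.read_state(); yw=np.deg2rad(22.2);ex=np.array([np.cos(yw),np.sin(yw)]);ey=np.array([-ex[1],ex[0]]);d=s['tcp_pos'][:2]-[.4688,-.307];print(d@ex,d@ey,s['tcp_pos'])
c=load('wrist17')['color'][:,:,::-1]; a=cv2.resize(c[110:230,260:385],None,fx=4,fy=4)
b=load('side17')['color'][:,:,::-1]; b=cv2.resize(b[80:200,290:380],None,fx=4,fy=4); cv2.imwrite('pics/d17.png',np.hstack([a[:,:420],b]))
E
```

```text
wrist 26.95 [ 0.4691 -0.3056  0.1895]
side 27.0 [ 0.4693 -0.3057  0.1899]
{"dx": 0.0135, "dy": 0.0004, "dz": 0.0005, "ax": 0.0, "ay": -0.0, "az": -0.0}
{"dx": 0.0135, "dy": 0.0004, "dz": 0.0005, "ax": 0.0, "ay": -0.0, "az": -0.0}
{"dx": 0.0135, "dy": 0.0004, "dz": 0.0005, "ax": 0.0, "ay": -0.0, "az": -0.0}
0.0010085782081910258 0.0007807759627040698 [ 0.4694388  -0.30589602  0.19048475]
```

View pics/d17.png

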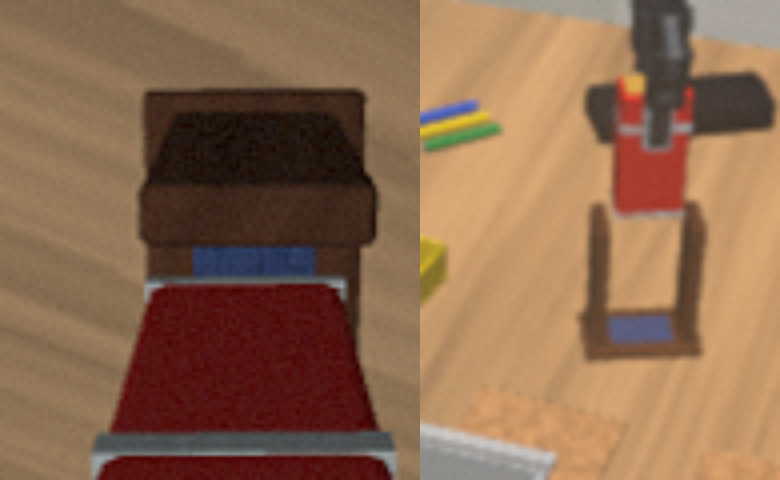

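Run:
```python
from h import *
im=load('wrist17')
f=lambda x,y,z: onz(im,(x+.5)/4-.5+260,(y+.5)/4-.5+110,z)[:2]
yw=np.deg2rad(22.2);ex=np.array([np.cos(yw),np.sin(yw)]);ey=np.array([-ex[1],ex[0]])
def rk(p): d=p-np.array([.4688,-.307]); return (np.array([d@ex,d@ey])*1000).round(1)
for n,p in dict(inL=(141,243,.118),inR=(374,243,.118),caseL=(146,281,.127),caseR=(346,281,.127)).items(): print(n,rk(f(*p)))
```

```text
inL [31. 21.]
inR [ 31.3 -21.9]
caseL [26.2 19.5]
caseR [ 26.4 -16.1]
```

The case is centred in x, with a gap of about 4.8 mm, and 2 mm off in y. I'll correct that while going down gently.

>>> {"method": "arm_command", "body": {"moves": [{"dx": 0.01, "dy": 0.001, "dz": 0, "ax": 0, "ay": 0, "az": 0}, {"dx": 0.012, "dy": 0.001, "dz": 0, "ax": 0, "ay": 0, "az": 0}, {"dx": 0.012, "dy": 0, "dz": 0, "ax": 0, "ay": 0, "az": 0}, {"dx": 0.012, "dy": 0, "dz": 0, "ax": 0, "ay": 0, "az": 0}]}}

```text
clock: 27.55
tcp_pos: [0.4707, -0.3084, 0.1426]
tcp_rot: [0.694, 0.137, -0.693, 0.139]
contact_force: [-0.7, -0.5, -2.8]
width: 0.033
```

```bash
cat > rk.py <<'E'
from h import *
from station import arm
s=arm.read_state(); yw=np.deg2rad(22.2);ex=np.array([np.cos(yw),np.sin(yw)]);ey=np.array([-ex[1],ex[0]]);d=s['tcp_pos'][:2]-[.4688,-.307];print('rack xy mm',(d@ex*1e3).round(2),(d@ey*1e3).round(2),s['tcp_pos'][2].round(4),R.from_quat(s['tcp_rot']).as_matrix()[:,0].round(4),s['contact_force'].round(1))
E
python3 rk.py
```

```text
rack xy mm 1.22 -1.98 0.1426 [ 0.0025 -0.0025 -1.    ] [-0.7 -0.5 -2.8]
```

>>> {"method": "arm_command", "body": {"moves": [{"dx": 0.012, "dy": -0.001, "dz": 0.001, "ax": 0, "ay": 0, "az": 0}, {"dx": 0.012, "dy": 0, "dz": 0, "ax": 0, "ay": 0, "az": 0}, {"dx": 0.012, "dy": 0, "dz": 0, "ax": 0, "ay": 0, "az": 0}, {"dx": 0.012, "dy": 0, "dz": 0, "ax": 0, "ay": 0, "az": 0}, {"dx": 0.009, "dy": 0, "dz": 0, "ax": 0, "ay": 0, "az": 0}]}}

```text
clock: 28.18
tcp_pos: [0.4693, -0.3078, 0.0809]
tcp_rot: [0.694, 0.137, -0.693, 0.138]
contact_force: [0.7, 0.3, -2.8]
width: 0.0331
```

```bash
python3 rk.py
```

```text
rack xy mm 0.14 -0.94 0.0809 [ 0.0018 -0.0018 -1.    ] [ 0.7  0.3 -2.8]
```

>>> {"method": "arm_command", "body": {"moves": [{"dx": 0.004, "dy": 0, "dz": 0, "ax": 0, "ay": 0, "az": 0}, {"dx": 0.003, "dy": 0, "dz": 0, "ax": 0, "ay": 0, "az": 0}, {"dx": 0.0015, "dy": 0, "dz": 0, "ax": 0, "ay": 0, "az": 0}]}}

```text
clock: 28.55
tcp_pos: [0.4694, -0.3079, 0.0715]
tcp_rot: [0.694, 0.137, -0.693, 0.138]
contact_force: [-0.4, -0.0, -2.0]
width: 0.0336
```

>>> {"method": "arm_command", "body": {"moves": [{"dx": 0.001, "dy": 0, "dz": 0, "ax": 0, "ay": 0, "az": 0}, {"dx": 0.001, "dy": 0, "dz": 0, "ax": 0, "ay": 0, "az": 0}]}}

```text
clock: 28.8
tcp_pos: [0.4696, -0.308, 0.0707]
tcp_rot: [0.694, 0.137, -0.693, 0.139]
contact_force: [-2.8, 3.1, 15.1]
width: 0.0335
```

It touched down at TCP z=0.0707, and 0.0708 was expected. I'll ease off and release.

>>> {"method": "arm_command", "body": {"moves": [{"dx": -0.0002, "dy": 0, "dz": 0, "ax": 0, "ay": 0, "az": 0}, {"dx": 0, "dy": 0, "dz": 0, "ax": 0, "ay": 0, "az": 0}]}}

```text
clock: 29.05
tcp_pos: [0.4698, -0.3082, 0.0715]
tcp_rot: [0.695, 0.136, -0.693, 0.139]
contact_force: [0.4, 0.0, -3.7]
width: 0.0334
```

>>> {"method": "arm_command", "body": {"moves": [{"dx": 0, "dy": 0, "dz": 0, "ax": 0, "ay": 0, "az": 0}, {"dx": 0, "dy": 0, "dz": 0, "ax": 0, "ay": 0, "az": 0}, {"dx": 0, "dy": 0, "dz": 0, "ax": 0, "ay": 0, "az": 0}, {"dx": 0, "dy": 0, "dz": 0, "ax": 0, "ay": 0, "az": 0}, {"dx": 0, "dy": 0, "dz": 0, "ax": 0, "ay": 0, "az": 0}], "claw": 100}}

```text
clock: 29.68
tcp_pos: [0.4702, -0.3085, 0.0718]
tcp_rot: [0.695, 0.136, -0.692, 0.139]
contact_force: [-0.5, 0.2, 0.3]
width: 0.0851
```

```bash
python3 rk.py; python3 snap.py 18 wrist
```

```text
rack xy mm 0.73 -1.9 0.0718 [ 0.0045 -0.004  -1.    ] [-0.5  0.2  0.3]
wrist 29.675 [ 0.4702 -0.3085  0.0718]
```

View pics/wrist18.png

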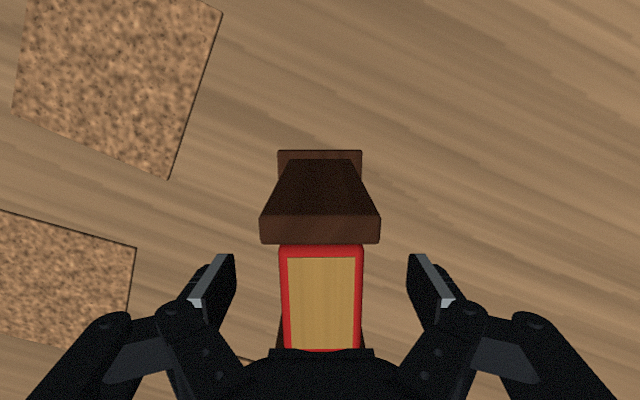

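The case, at (321,300), is released and standing between the uprights, clear of both pads. I'll rise straight up.

>>> {"method": "arm_command", "body": {"moves": [{"dx": -0.015, "dy": 0, "dz": 0, "ax": 0, "ay": 0, "az": 0}, {"dx": -0.04, "dy": 0, "dz": 0, "ax": 0, "ay": 0, "az": 0}, {"dx": -0.05, "dy": 0, "dz": 0, "ax": 0, "ay": 0, "az": 0}, {"dx": -0.05, "dy": 0, "dz": 0, "ax": 0, "ay": 0, "az": 0}, {"dx": -0.03, "dy": 0, "dz": 0, "ax": 0, "ay": 0, "az": 0}, {"dx": 0, "dy": 0, "dz": 0, "ax": 0, "ay": 0, "az": 0}]}}

```text
clock: 30.48
tcp_pos: [0.469, -0.3074, 0.2679]
tcp_rot: [0.695, 0.135, -0.692, 0.14]
contact_force: [0.2, 0.4, -1.3]
width: 0.0854
```

```bash
python3 rk.py; python3 snap.py 19 wrist side top
python3 - <<'E'
from h import *
a=load('side19')['color'][:,:,::-1]; b=load('wrist19')['color'][:,:,::-1]
cv2.imwrite('pics/d19.png',np.hstack([cv2.resize(a[80:300,160:400],None,fx=1.8,fy=1.8,interpolation=cv2.INTER_CUBIC),cv2.resize(b[60:360,180:460],(360,396))]))
im=load('wrist19');hsv=cv2.cvtColor(im['color'],cv2.COLOR_RGB2HSV)
m=cv2.inRange(hsv,(10,70,90),(30,255,255)); m[:150]=0;m[250:]=0;m[:,:295]=0;m[:,350:]=0
n,l,st,ce=cv2.connectedComponentsWithStats(m)
for i in range(1,n):
    if st[i,4]>300: print(st[i],ce[i],onz(im,*ce[i],.113))
E
```

```text
rack xy mm 0.0 -0.44 0.2679 [ 0.0066 -0.0058 -1.    ] [ 0.2  0.4 -1.3]
wrist 30.475 [ 0.469  -0.3074  0.2679]
side 30.525 [ 0.4686 -0.3071  0.2665]
top 30.575 [ 0.4684 -0.3069  0.2651]
[ 295  150   55  100 2531] [324.11774002 216.88581588] [ 0.43395394 -0.32637403  0.113     ]
[ 308  160   26   41 1030] [320.9368932  179.92038835] [ 0.47062174 -0.30749545  0.113     ]
```

View pics/d19.png

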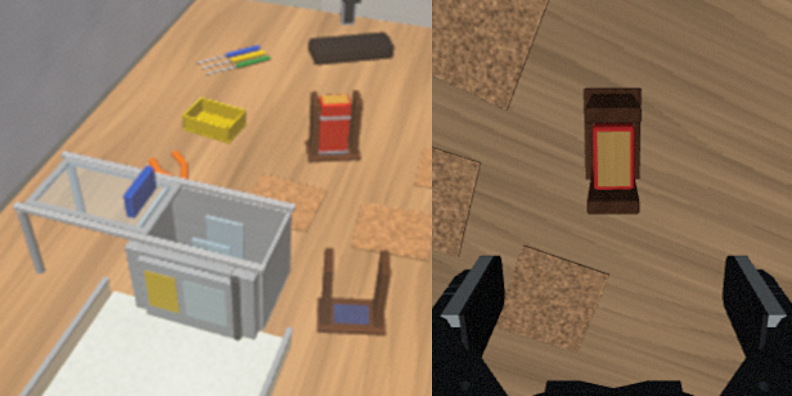

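View pics/top19.png

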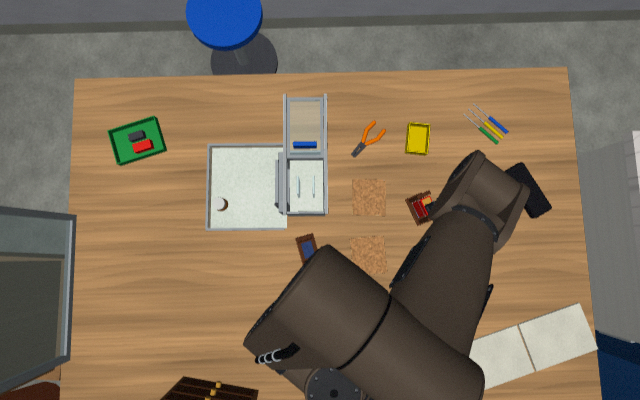

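The case stands upright in the rack, at (333,125) in the crop and about 2 mm from its centre. The door is shut, the hatch is open with its grip at (305,145), and the pliers, box and jar are where they started. I'm handing in.

```bash
python3 -c "
from station import arm
print(arm.close_job())"
```

```text
the job is handed in; nothing more can be done
None
```

The red case is upright in the right-hand wooden rack, and I handed the job in at about 30.6 s of the 72 s; no verdict was reported.

**What I did:**
1. Pressed the inner door until it was firm against its stop (9 to 23 N reaction).
2. Slid the hatch to its end stop.
3. Lifted the case out across its long side and stood it on the far mat.
4. Let go, took it again the thin way, and set it down in the rack.

**Last checks:**
- **Case:** its centre was about 2 mm from the rack's centre, standing free between the uprights. Touchdown was at TCP height 0.0707 m, against 0.0708 m expected.
- **Door and hatch:** the pictures show the door shut and the hatch fully open.
- **Bystanders:** the pliers, yellow box and jar look unmoved in the top view. I compared them by eye and did not measure.
- **Robot:** it ended above the rack, touching nothing.

**What went wrong:** the first thin-way grip on the mat closed about 10 mm too high and 6 mm off along the case's long side. I opened, corrected and gripped again before lifting. No check failed or disagreed at the end.

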